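Reassemble the ultrasonic bath

TASK

The ultrasonic bath was drained and taken apart to dry; put it back together ready for the next wash. Lay the cover on the bath first, then hang the large and the small beaker, both still empty, by their rubber collars in the cover's holes that fit them; only when both hang, put the perforated basket into the large beaker and the knobbed lid on the small one. Leave the nippers where they lie.

Things in the scene. Friction and masses are not known exactly. Their poses are not given: they have to be found in the camera images.
- bath_mouth (a point): Ultrasonic bath, white casing 156 x 264 x 115 mm tall with a steel rim and open tank; too heavy to shift. The point is the centre of the tank mouth, level with the rim's top (115 mm above the worktop). x runs across the short side, away from the control panel; y along the long side. The mouth is 124 (x) by 230 mm (y), the tank 93 mm deep.
- cover_grip (a point): Loose steel cover, 148 (x) x 254 (y) x 4 mm, two unequal holes, 0.35 kg. The point is the centre of its black bar handle: 86 mm along x, 12 wide (y), 16 high, centre 34 above the plate's top. The rim under the plate (118 x 224, 8 deep) drops into the tank mouth, 3 mm spare all round, either way round. The point is 46 mm above the rim's foot; seated, 38 above bath_mouth.
- hole_large (a point): Centre of the larger hole in the cover, 66 mm wide, on the plate's top face; 66 mm from the handle's middle towards the cover's +y. Moves with the cover and has its axes.
- hole_small (a point): Centre of the smaller hole in the cover, 50 mm wide, on the plate's top face; 66 mm from the handle's middle towards the cover's -y. Moves with the cover and has its axes.
- beaker_large_centre (a point): Large loose steel beaker, upright, open on top, 60 mm outside diameter, 88 tall, wall 2, 0.16 kg. Its black rubber collar, 74 mm wide, 46 to 51 mm above its foot, hangs in the 66 mm hole. The point is its centre, 44 mm above its foot and, when it hangs, 2 mm below the plate's top. 37 mm of plain wall above the collar to take it by.
- beaker_small_centre (a point): Small loose steel beaker, upright, open on top, 44 mm outside diameter, 82 tall, wall 2, 0.10 kg. Its black rubber collar, 58 mm wide, 40 to 45 mm above its foot, hangs in the 50 mm hole. The point is its centre, 41 mm above its foot and, when it hangs, 1 mm above the plate's top. 37 mm of plain wall above the collar.
- basket_grip (a point): Loose perforated steel basket, 48 mm wide, 103 tall, upright, 0.09 kg, with a 68 mm flange and a stiff bail. The point is the centre of the bail's black grip (36 mm along x, 12 wide in y, 14 high), 96 mm above its foot. The flange's underside, 52 above the foot, rests on the large beaker's rim (4 mm spare all round); the point is then 88 mm above that beaker's centre.
- lid_grip (a point): Loose steel lid of the small beaker: a 52 mm disc, a 34 mm plug 6 deep under it (3 mm spare all round in the beaker) and an upright black knob 18 mm wide; 40 mm tall in all, 0.07 kg. The point is on the knob's axis, 31 mm above the plug's foot, 9 below the knob's top, 21 above the disc's top. Seated on the rim, it is 66 mm above that beaker's centre.
- nippers: Steel nail nippers lying flat, 124 x 40 x 13 mm, loose; to be left alone. Origin at the middle, on the worktop.
There are look-alikes about, which are no part of the job. What is shaped like the part that bears beaker_large_centre but pink is not meant.

How it is judged:
By the outcome, as a careful person would: the job done as asked, in the order asked, and still so for the second after the job is handed in, with the robot touching nothing.
It also fails if it takes over 144 s, if anything falls off the work surface, if the arm or the gripper's body presses on something with over 40 N, if the wrist force passes 120 N, or if a joint passes its speed limit or range.

ROBOT

A 6-joint arm with a two-finger parallel gripper is mounted at the origin on the work surface; the furniture and walls round the work are solid. World frame = base frame: x ahead of the robot, y to its left, z up, the work surface at z = 0. Lengths are in mm, angles in rad, forces in N, time in s.
With the tool pointing down it reaches from about 400 to 925 mm from the base axis. Payload 12.5 kg.
Tool frame: the origin (TCP) lies at the very end of the fingers, on their centre line; the grasp point (between the pads) lies 19 mm behind it; z points along the fingers, y is the direction in which the jaws open and shut (so a half turn about z gives the same grasp; the last joint's range is limited). The gripper opens to 95 mm and grips with 3 to 60 N. Pads are 20 mm wide; open, the fingers measure 119 mm over their backs; the gripper's body (75 mm by 180 mm) begins 59 mm behind the grasp point.
Start: joints at [-1.275, 0.491, 1.559, -0, 1.092, -0.106], TCP at [244.447, -575.236, 176.761] pointing down, gripper open.
Joint ranges: [-3.1, 3.1], [-0.84, 2.19], [0.05, 2.79], [-1.13, 4.28], [0.06, 2.93], [-2.69, 2.69]. Speed limits (rad/s): [2.22, 2.22, 2.79, 3.14, 3.14, 3.14].

INTERFACE

Orientations are given as [roll, pitch, yaw] about the fixed x, y, z axes, in that order (R = Rz(yaw) Ry(pitch) Rx(roll)).
In Python, from cell import env gives the robot as it stands.
- The arm moves only by the shell command python3 -m pendant 'ROWS'. ROWS is JSON, a list that holds one entry, the list of rows, each a list of 5 numbers: the opening, from 0 (shut) to 1 (fully open), then the shift along the tool's x, y, z in m, then the turn about the tool's z in rad. A call has exactly 8 rows; each row is the pose to reach, as a shift and turn from the pose commanded when the call began, along the tool's axes at that moment; what a row does not reach only later rows make up. A row lasts 1/10 s, in which the tool goes at most 50 mm and 8.59 degrees, less where a joint would pass 70% of its speed; a pose out of reach is approached as far as the arm can. A call with a gripper value outside its range is refused whole. The fingers move at their own pace and stop on an object; the grip force is fixed at half the most. Time passes only in rows, so rows that repeat a pose let the fingers close, or fill a call up. It gives the time, the measured TCP pose, the force and the opening at its end, in the units of the state.
- env.state(): the state, without advancing time (a new reading comes with each control period).
- env.read_camera(name): name is "scene" or "top" or "wrist"; returns a dict with "image" (480x640x3 uint8, blue, green, red), "range_z" (480x640 float32, mm along the optical axis (not along the pixel's ray), 0 where there is no reading), "fx", "fy", "cx", "cy" (pixels), "rvec" (rotation vector, rad) and "tvec" (3), from world to camera coordinates, as OpenCV has them; the wrist camera has in their place "tool_from_camera" (4x4, takes a point from camera to tool coordinates, whose origin is the TCP and whose axes are the flange's). Camera axes: x right, y down, z forward; pixel columns grow to the right and rows downward; lengths in mm; the calibration is good to about 2 mm. A picture is of the moment at which its call begins: read the wrist's pose just before it.
- env.job_done(): hands the job in, once; it reports no verdict.
The state is a dict: "t": time; "joints": joint angles; "qvel": joint speeds; "tau": joint torques, N m; "eef_pos": TCP position; "tcp_rot": TCP orientation; "ft_force": force on the tool from outside, world axes, zero at the start; "moment": the same for the moment, N m; "opening": opening from 0.0 (shut) to 1.0 (fully open).
Only numpy, scipy, OpenCV 4.12 (cv2) and the standard library are available. Lean on these libraries where they do the work, as an engineer would, in place of code of your own. Each camera call takes 0.05 s, during which the arm holds its last target. There are 200 camera calls.

## Working session

There is one attempt and no reset: what is moved stays moved. The work goes in short steps, Python scripts to look and compute and a shell command to move; the robot and the scene stay as the last step left them, time stands still between calls to the robot, and variables do not carry over. Pictures are saved under pics/ and viewed, about 12 in all and at most 16, crops included, and the job is handed in when it is done.

```bash
ls; mkdir -p pics
cat > h.py <<'E'
import numpy as np, cv2
from scipy.spatial.transform import Rotation as R
from cell import env
def cam(n):
    s=env.state(); c=env.read_camera(n)
    if n=="wrist":
        T=np.eye(4); T[:3,:3]=R.from_euler('xyz',s['tcp_rot']).as_matrix(); T[:3,3]=s['eef_pos']
        c['W']=T@np.array(c['tool_from_camera'])
    else:
        T=np.eye(4); T[:3,:3]=cv2.Rodrigues(np.array(c['rvec'],float))[0]; T[:3,3]=np.array(c['tvec']).ravel(); c['W']=np.linalg.inv(T)
    return c
def ray(c,u,v,z):
    d=c['W'][:3,:3]@np.array([(u-c['cx'])/c['fx'],(v-c['cy'])/c['fy'],1.]); o=c['W'][:3,3]
    return o+d*(z-o[2])/d[2]
def cloud(c):
    z=c['range_z'].astype(float); v,u=np.mgrid[:480,:640]
    p=np.stack([(u-c['cx'])/c['fx']*z,(v-c['cy'])/c['fy']*z,z],-1)
    P=p@c['W'][:3,:3].T+c['W'][:3,3]; P[z<=0]=np.nan
    return P
E
python3 - <<'E'
from h import *
s=env.state(); print(s)
for n in("top","scene"):
    c=cam(n); cv2.imwrite(f"pics/{n}0.png",c['image']); np.savez(f"{n}0.npz",P=cloud(c),im=c['image'],W=c['W'],k=[c['fx'],c['fy'],c['cx'],c['cy']]); print(n,c['W'].round(2))
c=cam("wrist"); print(np.array(c['tool_from_camera']).round(2))
E
```

```text
pics
{'t': 0.0, 'joints': array([-1.27459912e+00,  4.91546422e-01,  1.55946595e+00,  3.46635726e-06,
        1.09172616e+00, -1.05610991e-01]), 'qvel': array([-0.00052952,  0.00157357, -0.0006994 ,  0.00063201, -0.00043576,
        0.00036547]), 'tau': array([-4.42882301e-03, -6.12650156e+01, -2.58178657e+01,  6.90731546e-02,
        4.82100318e-02, -6.52567860e-05]), 'eef_pos': array([ 244.35362045, -574.92443691,  176.16426352]), 'tcp_rot': array([-3.14045348e+00, -1.23850100e-04,  4.01806526e-01]), 'ft_force': array([-1.11434966, -0.12190752,  0.32390577]), 'moment': array([-0.01132389,  0.03537874,  0.02657761]), 'opening': 1.0000246076485777}
top [[ 2.00000e-02 -1.00000e+00  6.00000e-02  4.30760e+02]
 [-1.00000e+00 -2.00000e-02 -1.00000e-02 -4.18400e+01]
 [ 1.00000e-02 -6.00000e-02 -1.00000e+00  1.41093e+03]
 [ 0.00000e+00  0.00000e+00  0.00000e+00  1.00000e+00]]
scene [[ 8.60000e-01 -3.20000e-01  4.00000e-01 -1.62520e+02]
 [-5.20000e-01 -5.00000e-01  6.90000e-01 -1.20180e+03]
 [-2.00000e-02 -8.00000e-01 -6.00000e-01  1.08642e+03]
 [ 0.00000e+00  0.00000e+00  0.00000e+00  1.00000e+00]]
[[   0.     -0.97   -0.25   68.84]
 [   1.      0.      0.     -0.38]
 [  -0.     -0.25    0.97 -208.09]
 [   0.      0.      0.      1.  ]]
```

View pics/top0.png

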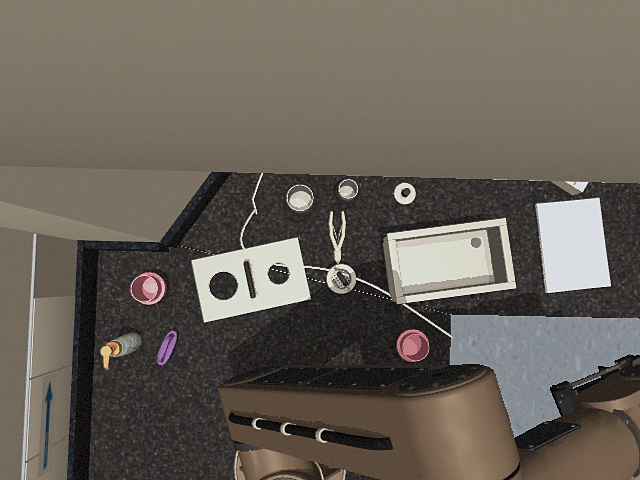

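View pics/scene0.png

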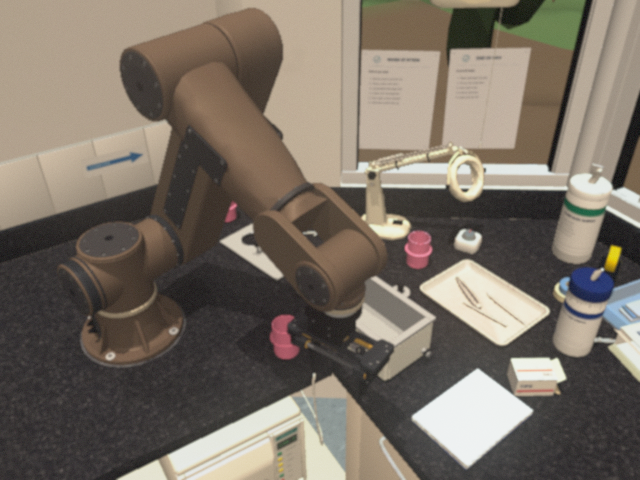

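Top view: cover (250,280), bath (450,260), large beaker candidates: steel (300,198); pink look-alikes (148,288) and (412,346), with another pink in the scene view at (418,248). Small steel beaker (348,189), lid (404,193), basket (341,279), nippers (337,236). I choose the steel ones. I'll measure them and take a close crop.

Run:
```python
import numpy as np,cv2
d=np.load("top0.npz"); P=d['P']; im=d['im']
for n,(u,v) in dict(cov=(215,305),bar=(250,280),bathrim=(390,270),tank=(430,265),lb=(300,198),sb=(348,189),lid=(404,193),bask=(341,279),nip=(337,225),over=(340,100),over2=(340,170),wall=(200,200)).items(): print(n,P[v,u].round(1))
z=P[...,2]
# height maps in 3 ranges
ok=(P[...,0]>150)&(P[...,0]<800)
cr=cv2.resize(im[160:380,180:480],None,fx=2.6,fy=2.6,interpolation=cv2.INTER_CUBIC); cv2.imwrite("pics/crop0.png",cr)
h=np.clip(np.nan_to_num(z)[160:380,180:480],0,150)/150*255
cv2.imwrite("pics/h0.png",cv2.applyColorMap(cv2.resize(h.astype(np.uint8),None,fx=2.6,fy=2.6,interpolation=cv2.INTER_NEAREST),cv2.COLORMAP_JET))
```

```text
cov [370.8 181.9  15.6]
bar [430.6  98.4  54. ]
bathrim [ 459.4 -215.    85.6]
tank [ 474.3 -315.6   26.8]
lb [627.5  -9.3   2.6]
sb [ 651.3 -122.8    4.7]
lid [ 639.8 -251.2   37.8]
bask [ 437.  -105.4  105.1]
nip [565.2 -98.5   0.9]
over [ 509.7  -52.3 1155.9]
over2 [509.7 -60.  993.1]
wall [605.  209.8  94.7]
```

View pics/crop0.png

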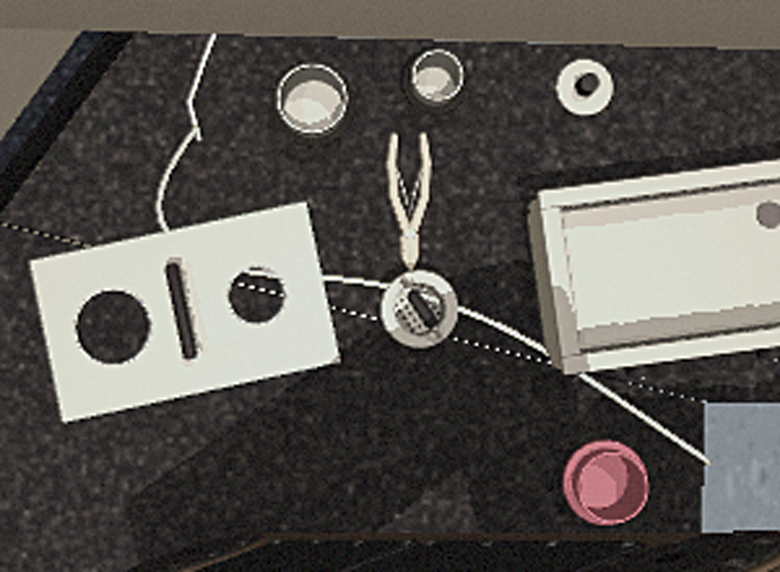

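View pics/h0.png

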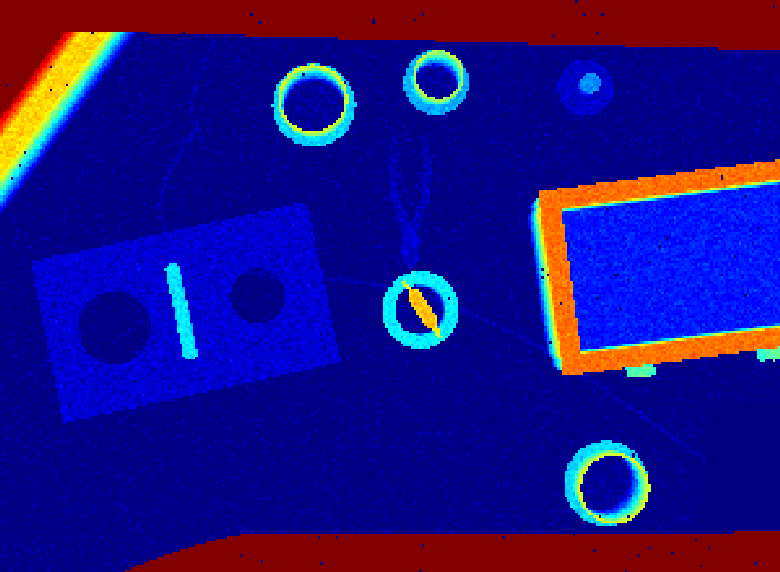

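The crop shows the bare steel beakers at (312,98) and (437,75), the basket at (420,310) with its bail turned obliquely, the lid at (585,87) and the cover at (185,310). The pink cup at (605,483) is a look-alike. Next come coarse poses.

```bash
cat >> h.py <<'E'
def comp(P,m,seed):
    n,l=cv2.connectedComponents(m.astype(np.uint8),connectivity=8)
    k=l[seed[1]-6:seed[1]+7,seed[0]-6:seed[0]+7]; k=k[k>0]
    return l==np.bincount(k).argmax()
def rect(Q): # centre, size, yaw of long axis
    (c,s,a)=cv2.minAreaRect(Q[:,:2].astype(np.float32)); 
    if s[0]<s[1]: a+=90; s=s[::-1]
    return np.round(c,1),np.round(s,1),round((a+90)%180-90,1)
def go(x,y,z,yaw,from_=None):
    "shift in tool axes (mm) and turn (rad) from the present pose"
    s=env.state(); p=np.array(s['eef_pos']); Rm=R.from_euler('xyz',s['tcp_rot']).as_matrix()
    d=Rm.T@(np.array([x,y,z])-p); t=-(yaw-s['tcp_rot'][2]); t=(t+np.pi/2)%np.pi-np.pi/2
    print('shift mm',d.round(1),'turn',round(t,3),'| tcp',p.round(1),'yaw',round(s['tcp_rot'][2],3),'q',s['joints'].round(2))
E
python3 - <<'E'
from h import *
d=np.load("top0.npz"); P=d['P']; z=P[...,2]
roi=np.zeros(z.shape,bool); roi[175:365,180:530]=1
def circ(n,lo,hi,u,v,r=25):
    m=roi&(z>lo)&(z<hi); w=np.zeros_like(m); w[v-r:v+r,u-r:u+r]=1
    Q=P[m&w]; c,rad=cv2.minEnclosingCircle(Q[:,:2].astype(np.float32)); print(n,np.round(c,1),round(rad,1),len(Q),'z',np.median(Q[:,2]).round(1))
circ('lb rim',80,100,300,198); circ('lb collar',40,58,300,198); circ('sb rim',74,95,348,189); circ('sb collar',36,52,348,189)
circ('lid disc',5,20,404,193); circ('lid knob',28,50,404,193,12); circ('bask flange',44,62,341,279)
for n,lo,hi,seed in(('bail',80,115,(341,279)),('bar',38,70,(250,280)),('cover',6,30,(205,300)),('bathrim',100,130,(388,270))):
    m=comp(P,roi&(z>lo)&(z<hi),seed); print(n,rect(P[m]),'z',np.median(P[m][:,2]).round(1))
c=comp(P,roi&(z>100)&(z<130),(388,270)); m=roi&(z>10)&(z<45); 
m=comp(P,m,(440,265)); print('tank floor',rect(P[m]),np.median(z[m]))
import cv2
go(430,98,200,0)
E
```

```text
lb rim [617.3 -10.8] 30.4 101 z 87.2
lb collar [616.9 -10.4] 36.9 231 z 50.5
sb rim [ 640.  -118.6] 22.7 76 z 81.6
sb collar [ 640.2 -118.5] 28.8 178 z 44.7
lid disc [ 640.  -253.9] 68.5 389 z 9.6
lid knob [ 643.  -256.5] 8.9 51 z 40.4
bask flange [ 438.5 -108. ] 33.7 384 z 55.1
bail (array([ 438.5, -108. ]), array([54.8, 11.8]), 34.9) z 101.7
bar (array([432.6, 100.9]), array([84.2, 12.6]), 13.3) z 53.2
cover (array([434.3,  96.3]), array([273.7, 150.2]), -76.3) z 12.0
bathrim (array([ 482.7, -344.7]), array([265.2, 156.4]), -81.2) z 114.5
tank floor (array([ 483.8, -351.5]), array([219.5, 124.2]), -81.3) 22.26276633772693
shift mm [ 434.  -546.8  -23.2] turn 0.402 | tcp [ 244.4 -575.   176.3] yaw 0.402 q [-1.27  0.49  1.56  0.    1.09 -0.11]
```

```bash
python3 -c "
from h import *
go(432.6,100.9,200,0.235)"
```

```text
shift mm [ 437.6 -548.5  -23.2] turn 0.167 | tcp [ 244.4 -575.   176.3] yaw 0.402 q [-1.27  0.49  1.56  0.    1.09 -0.11]
```

```bash
python3 -c "
from h import *
go(480,-320,230,0.235)"
```

```text
shift mm [ 316.6 -142.6  -53.5] turn 0.167 | tcp [ 244.4 -575.   176.3] yaw 0.402 q [-1.27  0.49  1.56  0.    1.09 -0.11]
```

```bash
python3 -m pendant '[[[1,0.02,-0.01,-0.03,0],[1,0.06,-0.03,-0.054,0.04],[1,0.105,-0.05,-0.054,0.08],[1,0.15,-0.07,-0.054,0.12],[1,0.19,-0.09,-0.054,0.167],[1,0.235,-0.11,-0.054,0.167],[1,0.28,-0.13,-0.054,0.167],[1,0.317,-0.143,-0.054,0.167]]]' && python3 -c "
from h import *
go(432.6,100.9,200,0.235)"
```

```text
t: 0.95
eef_pos: [481.5, -317.4, 230.8]
tcp_rot: [-3.141, -0.0, 0.236]
ft_force: [0.4, -0.8, 0.1]
opening: 0.997
shift mm [  50.1 -418.1   30.9] turn 0.001 | tcp [ 481.5 -317.4  230.8] yaw 0.236 q [-0.7   0.37  1.61  0.    1.16  0.64]
```

```bash
python3 -c "
from h import *
c=cam('wrist'); cv2.imwrite('pics/w_bath.png',c['image']); np.savez('w_bath.npz',P=cloud(c),im=c['image'],W=c['W'])
P=cloud(c); print(np.nanmin(P.reshape(-1,3),0),np.nanmax(P.reshape(-1,3),0)); z=P[...,2]; m=(z>105)&(z<125); print(m.sum(),np.median(z[m]))
print('u',np.where(m.any(0))[0][[0,-1]],'v',np.where(m.any(1))[0][[0,-1]])
"
python3 -m pendant '[[[1,0.006,-0.05,0,0],[1,0.012,-0.1,0,0],[1,0.018,-0.15,0.005,0],[1,0.024,-0.2,0.01,0],[1,0.03,-0.25,0.015,0],[1,0.036,-0.3,0.02,0],[1,0.043,-0.36,0.025,0],[1,0.05,-0.418,0.031,0]]]'
```

```text
[ -663.80374918 -1349.23261136  -910.22327441] [776.96283243  69.51215576 398.78342291]
14417 114.93424161374196
u [ 96 504] v [131 312]
t: 1.8
eef_pos: [433.6, 78.1, 201.9]
tcp_rot: [3.141, -0.0, 0.234]
ft_force: [0.3, -0.1, 0.0]
opening: 0.998
```

View pics/w_bath.png

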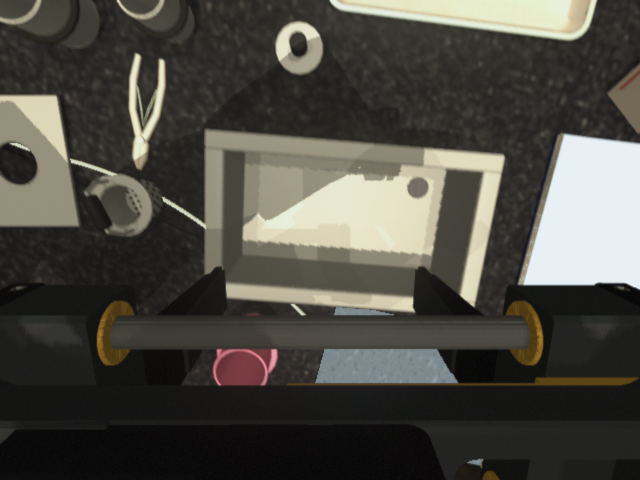

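```bash
cat > bath.py <<'E'
from h import *
P=np.load('w_bath.npz')['P']; z=P[...,2]
m=(z>105)&(z<125)&(P[...,0]>380)&(P[...,1]<-180)&(P[...,1]>-500); m[290:]=0
Q=P[m]; 
# yaw from the far outer edge (max x per y bin)
ys=np.arange(-455,-235,5.); xs=np.array([np.percentile(Q[abs(Q[:,1]-y)<2.5][:,0],98) for y in ys])
k=np.polyfit(ys,xs,1); res=xs-np.polyval(k,ys); k=np.polyfit(ys[abs(res)<3],xs[abs(res)<3],1); yaw=-np.arctan(k[0]); print('yaw deg',np.degrees(yaw))
for a in (yaw,np.radians(8.75)):
    c,s=np.cos(a),np.sin(a); B=Q[:,:2]@np.array([[c,-s],[s,c]]) # bath coords
    # outer edges: percentile, inner via profile
    far=B[:,0].max(); 
    hx=np.histogram(B[:,0],np.arange(380,640,2)); hy=np.histogram(B[:,1],np.arange(-600,-200,2))
    ex=hx[1][:-1][hx[0]>60]; ey=hy[1][:-1][hy[0]>25]
    print('x far',ex[-1]+2,'y',ey[0],ey[-1]+2)
    cx=ex[-1]+2-78; cy=(ey[0]+ey[-1]+2)/2; print('mouth',c*cx-s*cy,s*cx+c*cy, 'ylen',ey[-1]+2-ey[0])
E
python3 bath.py
cat > look.py <<'E'
from h import *
import sys
c=cam('wrist'); P=cloud(c); z=P[...,2]; n=sys.argv[1]; np.savez(f'{n}.npz',P=P,im=c['image'],W=c['W']); cv2.imwrite(f'pics/{n}.png',c['image'])
E
python3 look.py w_cov
python3 - <<'E'
from h import *
P=np.load('w_cov.npz')['P']; z=P[...,2]
near=(abs(P[...,0]-432)<110)&(abs(P[...,1]-100)<160); near[300:]=0
m=near&(z>40)&(z<62)&(abs(P[...,0]-432)<70)&(abs(P[...,1]-100)<50); print('bar',rect(P[m]),np.median(z[m]),m.sum())
m2=near&(z>6)&(z<22); print('plate',rect(P[m2]),np.median(z[m2]))
go(432.6,100.9,150,0.235)
E
```

```text
yaw deg 8.801424278084312
x far 502 y -546 -282
mouth 482.3535275525336 -344.24856493183415 ylen 264
x far 502 y -546 -282
mouth 482.04436232095605 -344.6813495891282 ylen 264
bar (array([430.6, 101.6]), array([85.3, 12.1]), 13.5) 53.50132328930073 1005
plate (array([467.9,  94. ]), array([293.1, 218.2]), -76.5) 12.14310349391593
shift mm [  4.7 -16.6  51.3] turn 0.003 | tcp [432.   83.6 201.2] yaw 0.238 q [0.04 0.2  1.95 0.   0.99 1.37]
```

View pics/w_cov.png

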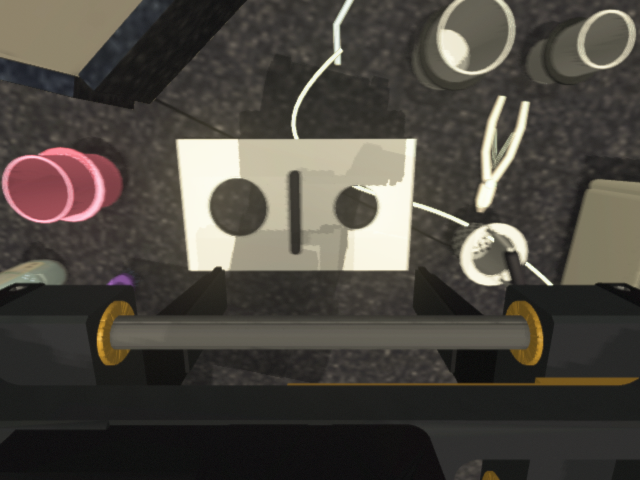

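```bash
python3 look.py w_cov2
python3 - <<'E'
from h import *
P=np.load('w_cov2.npz')['P']; z=P[...,2]
m=(z>40)&(z<62)&(abs(P[...,0]-432)<70)&(abs(P[...,1]-100)<50); m[300:]=0; print('bar',rect(P[m]),np.median(z[m]),m.sum(),env.state()['qvel'].round(3))
go(431.2,101.2,60,0.235); go(431.2,101.2,27,0.235)
E
```

```text
bar (array([431.1, 101.9]), array([84.7, 12. ]), 13.2) 53.508965253615315 996 [-0.103  0.001 -0.02  -0.022  0.01  -0.106]
shift mm [  3.5 -20.1 141.5] turn 0.006 | tcp [432.7  80.8 201.5] yaw 0.241 q [0.03 0.2  1.95 0.   0.99 1.36]
shift mm [  3.5 -20.1 174.5] turn 0.006 | tcp [432.7  80.8 201.5] yaw 0.241 q [0.03 0.2  1.95 0.   0.99 1.36]
```

```bash
python3 -m pendant '[[[1,0.003,-0.01,0.02,0],[1,0.003,-0.018,0.045,0.0],[1,0.003,-0.02,0.07,0.006],[1,0.003,-0.02,0.09,0.006],[1,0.003,-0.02,0.1,0.006],[1,0.003,-0.02,0.1,0.006],[1,0.003,-0.02,0.1,0.006],[1,0.003,-0.02,0.1,0.006]]]'; python3 -c "
from h import *
go(431.1,101.6,27,0.235)"
```

```text
t: 2.7
eef_pos: [433.1, 96.3, 102.8]
tcp_rot: [3.141, -0.002, 0.229]
ft_force: [0.3, 0.3, 0.1]
opening: 1.002
shift mm [-0.8 -5.6 75.8] turn -0.006 | tcp [433.1  96.3 102.8] yaw 0.229 q [ 0.07  0.34  2.07 -0.    0.72  1.41]
```

```bash
python3 -m pendant '[[[1,-0.001,-0.005,0.02,-0.006],[1,-0.001,-0.005,0.045,-0.006],[1,-0.001,-0.005,0.065,-0.006],[1,-0.001,-0.005,0.076,-0.006],[0,-0.001,-0.005,0.076,-0.006],[0,-0.001,-0.005,0.076,-0.006],[0,-0.001,-0.005,0.076,-0.006],[0,-0.001,-0.005,0.076,-0.006]]]'; python3 -m pendant '[[[0,0,0,0,0],[0,0,0,0,0],[0,0,0,0,0],[0,0,0,-0.02,0],[0,0,0,-0.04,0],[0,0,0,-0.06,0],[0,0,0,-0.08,0],[0,0,0,-0.08,0]]]'; python3 look.py w_cov3;python3 - <<'E'
from h import *
P=np.load('w_cov3.npz')['P']; z=P[...,2]; T=np.load('w_cov3.npz')['W']
s=env.state(); m=(z>s['eef_pos'][2]+10)&(z<s['eef_pos'][2]+45)&(abs(P[...,0]-432)<70)&(abs(P[...,1]-100)<12); m[330:]=0; print('bar',rect(P[m]),np.median(z[m]),m.sum())
print(s['opening'],s['ft_force'])
go(431,101,107,.235)
E
```

```text
t: 3.5
eef_pos: [430.8, 101.1, 26.7]
tcp_rot: [3.141, -0.001, 0.235]
ft_force: [-0.5, 0.5, 0.1]
opening: 0.722
t: 4.3
eef_pos: [431.4, 101.2, 107.8]
tcp_rot: [3.141, -0.004, 0.235]
ft_force: [0.4, 0.7, 0.4]
opening: 0.047
bar (array([441. , 103.7]), array([13.3,  2.2]), -76.5) 148.73569396679375 65
0.0229273710598067 [ 0.60921496  0.42568522 -0.71427613]
shift mm [ 0.1  0.1 -0.4] turn -0.0 | tcp [430.8 101.1 106.6] yaw 0.235 q [ 0.08  0.34  2.07 -0.    0.73  1.42]
```

View pics/w_cov3.png

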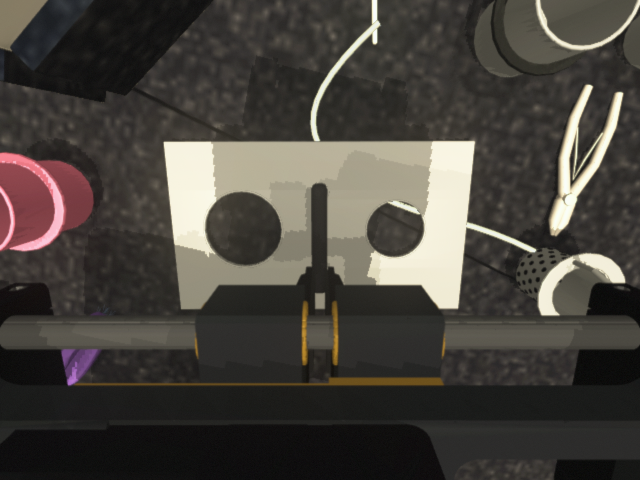

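The lift came too early: the fingers need about 1.5 s to close, so they shut above the bar. The cover hasn't moved, and the bar (318,235) is centred under the fingers. I'll open and descend again.

```bash
python3 -m pendant '[[[0.5,0,0,0,0],[0.5,0,0,0,0],[0.5,0,0,0,0],[0.5,0,0,0,0],[0.5,0,0,0.02,0],[0.5,0,0,0.045,0],[0.5,0,0,0.07,0],[0.5,0,0,0.08,0]]]';  python3 -m pendant '[[[0,0,0,0,0],[0,0,0,0,0],[0,0,0,0,0],[0,0,0,0,0],[0,0,0,0,0],[0,0,0,0,0],[0,0,0,0,0],[0,0,0,0,0]]]'
```

```text
t: 5.15
eef_pos: [429.5, 101.0, 24.1]
tcp_rot: [-3.141, 0.003, 0.235]
ft_force: [0.8, 0.2, -0.1]
opening: 0.491
t: 5.95
eef_pos: [430.4, 101.1, 26.0]
tcp_rot: [3.142, -0.0, 0.235]
ft_force: [-0.8, 0.5, 1.3]
opening: 0.004
```

```bash
python3 look.py w_cov4; python3 -c "
from h import *
P=np.load('w_cov4.npz')['P'];s=env.state();print(s['opening'],s['ft_force'])
for v,u in((150,319),(200,318),(230,318),(260,318),(280,318),(300,318),(250,250),(250,400)):print(v,u,P[v,u].round(1))
c=cam('scene'); a=cv2.imread('pics/w_cov4.png'); b=cv2.resize(c['image'][180:300,180:340],(640,480)); cv2.imwrite('pics/c4.png',cv2.resize(np.hstack([a,b]),(800,300)))"
```

```text
0.0032952909400494573 [ 0.48042833 -0.09640735 -0.21509124]
150 319 [494.9 117.   12.3]
200 318 [471.3 111.8  52.5]
230 318 [456.3 108.3  53.5]
260 318 [441.  104.6  54.9]
280 318 [439.1 104.1  78.7]
300 318 [439.3 104.  101.3]
250 250 [420.2 147.1   0.8]
250 400 [ 4.435e+02  4.820e+01 -3.000e-01]
```

View pics/c4.png

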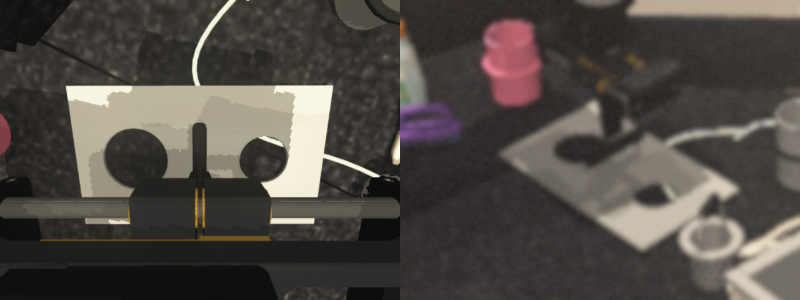

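```bash
python3 -m pendant '[[[0,0,0,-0.01,0],[0,0,0,-0.02,0],[0,0,0,-0.03,0],[0,0,0,-0.04,0],[0,0,0,-0.04,0],[0,0,0,-0.04,0],[0,0,0,-0.04,0],[0,0,0,-0.04,0]]]'; python3 look.py w_cov5; python3 -c "
from h import *
P=np.load('w_cov5.npz')['P'];s=env.state();print(s['opening'],s['ft_force'],s['moment'],s['eef_pos'])
for v,u in((150,319),(200,318),(230,318),(260,318),(280,318),(300,318),(250,250),(250,400)):print(v,u,P[v,u].round(1))"
```

```text
t: 6.85
eef_pos: [430.2, 101.0, 65.6]
tcp_rot: [-3.142, 0.001, 0.235]
ft_force: [-0.2, -0.3, 0.3]
opening: 0.004
0.005238970501218137 [0.02108291 1.00576074 0.16715405] [0.0439614  0.02197971 0.06274217] [430.1965131  101.04636311  65.57906047]
150 319 [494.3 116.9  12. ]
200 318 [465.7 110.7  54.6]
230 318 [447.2 106.3  54. ]
260 318 [428.3 101.8  54.9]
280 318 [439.5 104.2 119.9]
300 318 [439.4 104.  141.4]
250 250 [406.4 152.2  -0.5]
250 400 [434.6  37.1   1.7]
```

```bash
python3 -c "
import cv2,numpy as np
a=[cv2.resize(cv2.imread(f'pics/w_cov{i}.png')[170:350,230:410],(400,400)) for i in (4,5)]
cv2.imwrite('pics/c5.png',np.hstack(a))"
```

```text
(no output)
```

View pics/c5.png

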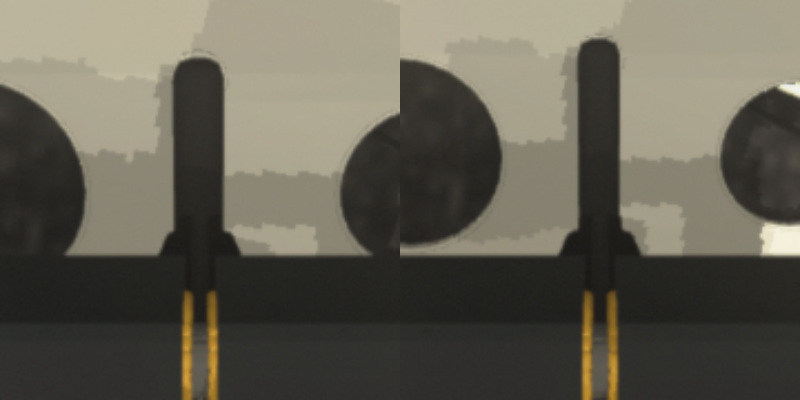

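```bash
python3 -c "
from h import *
P=np.load('w_cov5.npz')['P']
for u in(304,308,312,316,320,324,330,334):print(u,[P[v,u][1:].round(0).tolist()+[v] for v in range(262,306,6)])
P=np.load('w_cov4.npz')['P']
print()
for u in(304,308,312,318,324,330,334):print(u,[P[v,u][1:].round(0).tolist()+[v] for v in range(262,306,6)])
print(env.state()['tau'])
c=cam('top');P=cloud(c);print(c['fx'])
"
```

```text
304 [[109.0, 13.0, 262], [108.0, 12.0, 268], [107.0, 12.0, 274], [111.0, 123.0, 280], [113.0, 188.0, 286], [113.0, 191.0, 292], [113.0, 195.0, 298], [113.0, 198.0, 304]]
308 [[106.0, 13.0, 262], [105.0, 13.0, 268], [109.0, 115.0, 274], [109.0, 123.0, 280], [112.0, 188.0, 286], [112.0, 191.0, 292], [112.0, 195.0, 298], [112.0, 200.0, 304]]
312 [[105.0, 55.0, 262], [107.0, 106.0, 268], [107.0, 116.0, 274], [107.0, 123.0, 280], [111.0, 188.0, 286], [111.0, 191.0, 292], [111.0, 195.0, 298], [111.0, 198.0, 304]]
316 [[103.0, 54.0, 262], [105.0, 107.0, 268], [105.0, 110.0, 274], [105.0, 119.0, 280], [105.0, 126.0, 286], [105.0, 132.0, 292], [105.0, 139.0, 298], [110.0, 195.0, 304]]
320 [[100.0, 56.0, 262], [99.0, 55.0, 268], [103.0, 111.0, 274], [103.0, 118.0, 280], [103.0, 126.0, 286], [103.0, 128.0, 292], [102.0, 129.0, 298], [102.0, 131.0, 304]]
324 [[98.0, 54.0, 262], [102.0, 106.0, 268], [102.0, 114.0, 274], [102.0, 123.0, 280], [102.0, 129.0, 286], [102.0, 136.0, 292], [102.0, 143.0, 298], [108.0, 195.0, 304]]
330 [[90.0, 13.0, 262], [88.0, 12.0, 268], [99.0, 115.0, 274], [99.0, 123.
[... 846 characters left out ...]
280], [104.0, 86.0, 286], [104.0, 93.0, 292], [104.0, 99.0, 298], [104.0, 105.0, 304]]
324 [[101.0, 54.0, 262], [102.0, 68.0, 268], [102.0, 76.0, 274], [102.0, 82.0, 280], [102.0, 90.0, 286], [102.0, 97.0, 292], [102.0, 103.0, 298], [108.0, 157.0, 304]]
330 [[98.0, 51.0, 262], [97.0, 50.0, 268], [99.0, 75.0, 274], [99.0, 83.0, 280], [107.0, 148.0, 286], [107.0, 153.0, 292], [107.0, 155.0, 298], [107.0, 159.0, 304]]
334 [[91.0, 12.0, 262], [90.0, 13.0, 268], [89.0, 12.0, 274], [98.0, 83.0, 280], [106.0, 149.0, 286], [106.0, 153.0, 292], [106.0, 155.0, 298], [106.0, 159.0, 304]]
[ 1.04472731e-02 -4.54101527e+01 -1.53531539e+01  2.77907937e-02
 -7.55267241e-02 -5.55794702e-05]
596.6578378421951
```

```bash
python3 -c "
from h import *
for n,tx,tz in(('w_cov2',432.7,201.5),('w_cov3',431,107),('w_cov4',430,26),('w_cov5',430,65.6)):
  d=np.load(n+'.npz');P=d['P'];W=d['W']; m=(P[...,2]>tz+5)&(P[...,2]<tz+80)&(np.abs(P[...,0]-tx)<40);m[:262]=0
  Q=P[m]; v,u=np.where(m); i=np.argsort(Q[:,2])[:2000]
  h=np.histogram(Q[:,2]-tz,np.arange(5,80,5)); print(n,h[0]); j=np.argsort(Q[:,2])[:6]; print((Q[j]-[0,0,tz]).round(0).tolist(),list(zip(u[j],v[j])))
"
```

```text
w_cov2 [  0   0   0   0   0   0 120 316 341 354 360 372 377 392]
[[452.0, 39.0, 37.0], [453.0, 38.0, 37.0], [429.0, 134.0, 37.0], [453.0, 38.0, 37.0], [436.0, 35.0, 37.0], [423.0, 131.0, 38.0]] [(np.int64(415), np.int64(270)), (np.int64(418), np.int64(267)), (np.int64(221), np.int64(269)), (np.int64(418), np.int64(269)), (np.int64(413), np.int64(300)), (np.int64(225), np.int64(282))]
w_cov3 [  0   0   0   0   0   0  10  62  70 111 140 127 117  92]
[[439.0, 107.0, 38.0], [441.0, 100.0, 38.0], [440.0, 110.0, 38.0], [441.0, 101.0, 39.0], [440.0, 109.0, 39.0], [440.0, 106.0, 39.0]] [(np.int64(313), np.int64(269)), (np.int64(326), np.int64(269)), (np.int64(307), np.int64(267)), (np.int64(325), np.int64(269)), (np.int64(309), np.int64(267)), (np.int64(314), np.int64(269))]
w_cov4 [  0   0   0  17 128   0  25  70  89 120 130 152  65  54]
[[435.0, 109.0, 23.0], [439.0, 98.0, 24.0], [437.0, 109.0, 24.0], [436.0, 97.0, 24.0], [436.0, 109.0, 24.0], [437.0, 97.0, 24.0]] [(np.int64(308), np.int64(266)), (np.int64(330), np.int64(263)), (np.int64(308), np.int64(262)), (np.int64(330), np.int64(269)), (np.int64(308), np.int64(264)), (np.int64(330), np.int64(268))]
w_cov5 [  1   0   0   0   0   0  24  77  83 115 142 142  68  51]
[[462.0, -89.0, 5.0], [439.0, 104.0, 37.0], [439.0, 102.0, 37.0], [439.0, 103.0, 38.0], [439.0, 104.0, 38.0], [439.0, 105.0, 38.0]] [(np.int64(638), np.int64(287)), (np.int64(318), np.int64(269)), (np.int64(322), np.int64(269)), (np.int64(321), np.int64(269)), (np.int64(319), np.int64(270)), (np.int64(317), np.int64(269))]
```

The fingers visibly end about 37 mm above the reported TCP, whether open or shut. They also closed fully at TCP z=26, with the bar at z 38–54. So the real fingertip is about 37 mm short of the TCP, and I'll grasp 56 mm behind the TCP. I'll descend stepwise to confirm.

```bash
python3 -m pendant '[[[0.4,0.001,-0.0005,0,0],[0.4,0.001,-0.0005,0,0],[0.4,0.001,-0.0005,0,0],[0.4,0.001,-0.0005,0.02,0],[0.4,0.001,-0.0005,0.04,0],[0.4,0.001,-0.0005,0.05,0],[0.4,0.001,-0.0005,0.052,0],[0.4,0.001,-0.0005,0.052,0]]]';  python3 -m pendant '[[[0.4,0,0,0.004,0],[0.4,0,0,0.008,0],[0.4,0,0,0.012,0],[0.4,0,0,0.012,0],[0.2,0,0,0.012,0],[0.15,0,0,0.012,0],[0.1,0,0,0.012,0],[0,0,0,0.012,0]]]'
```

```text
t: 7.75
eef_pos: [431.3, 101.8, 14.0]
tcp_rot: [3.142, 0.0, 0.235]
ft_force: [0.0, 0.0, 1.3]
opening: 0.397
t: 8.55
eef_pos: [431.3, 101.8, 2.0]
tcp_rot: [3.141, -0.0, 0.235]
ft_force: [-0.1, 1.6, 0.7]
opening: 0.122
```

Confirmed: no contact at TCP z=2, and the fingers have stopped on the 12 mm bar. I'll reopen slightly, lower 11 mm for a full grasp, and close.

```bash
python3 -m pendant '[[[0.3,0,0,0,0],[0.3,0,0,0,0],[0.3,0,0,0.004,0],[0.3,0,0,0.008,0],[0.3,0,0,0.011,0],[0,0,0,0.011,0],[0,0,0,0.011,0],[0,0,0,0.011,0]]]';  python3 -m pendant '[[[0,0,0,0,0],[0,0,0,0,0],[0,0,0,-0.02,0],[0,0,0,-0.05,0],[0,0,0,-0.09,0],[0,0,0,-0.13,0],[0,0,0,-0.17,0],[0,0,0,-0.20,0]]]'; python3 look.py w_c6;python3 - <<'E'
from h import *
P=np.load('w_c6.npz')['P']; z=P[...,2]
s=env.state(); T=s['eef_pos'];print(s['ft_force'],s['opening'])
Rm=R.from_euler('xyz',s['tcp_rot']).as_matrix(); L=(P-T)@Rm
zz=-L[...,2]
m=(zz>54)&(zz<75)&(abs(L[...,1])<9)&(L[...,0]>11)&(L[...,0]<70); m[300:]=0
print('bar tool x max',np.percentile(L[m][:,0],[95,99,100]).round(1),'y',np.percentile(L[m][:,1],[2,98]).round(1),'ztop',np.median(zz[m]).round(1))
m=(zz>10)&(zz<32)&(abs(L[...,1])<160)&(abs(L[...,0])<100);m[280:]=0
q=L[m]; print('plate h',np.median(zz[m]),'xmax',np.percentile(q[:,0],[98,99.5]),'y',np.percentile(q[:,1],[.5,99.5]), 'xpitch',np.polyfit(q[:,0],q[:,2],1),np.polyfit(q[:,1],q[:,2],1))
go(482.3,-344.5,180,0.1536)
E
```

```text
t: 9.35
eef_pos: [431.3, 101.8, -9.1]
tcp_rot: [3.141, 0.0, 0.235]
ft_force: [0.4, 0.3, -3.6]
opening: 0.126
t: 10.15
eef_pos: [431.0, 101.8, 193.2]
tcp_rot: [3.141, -0.001, 0.235]
ft_force: [0.2, 0.2, -3.4]
opening: 0.123
[ 1.56286124 -0.03482667  2.03799688] 0.12513218365206902
bar tool x max [39.5 40.6 41.1] y [-6.1  5.4] ztop 58.9
plate h 17.44852294568787 xmax [70.53964043 71.49589542] y [-126.34068413  125.47861588] xpitch [ 5.35917169e-03 -1.76612340e+01] [ 6.21142498e-04 -1.74452031e+01]
shift mm [-55.9 445.8  16.9] turn 0.081 | tcp [432.8 102.  196.8] yaw 0.235 q [ 0.08  0.21  1.95 -0.    0.97  1.42]
```

```bash
python3 -m pendant '[[[0,-0.003,0.02,0.002,0],[0,-0.007,0.06,0.004,0.01],[0,-0.012,0.1,0.006,0.02],[0,-0.018,0.145,0.008,0.03],[0,-0.024,0.19,0.01,0.04],[0,-0.03,0.235,0.012,0.05],[0,-0.036,0.28,0.014,0.06],[0,-0.04,0.31,0.016,0.07]]]'; python3 -c "
from h import *
go(484.0,-344.2,175,0.1536)"
```

```text
t: 11.0
eef_pos: [464.0, -211.6, 174.0]
tcp_rot: [-3.141, 0.001, 0.163]
ft_force: [1.1, 0.2, -4.8]
opening: 0.122
shift mm [ -1.8 134.1  -1. ] turn 0.009 | tcp [ 464.  -211.6  174. ] yaw 0.163 q [-0.56  0.33  1.84 -0.    0.97  0.85]
```

```bash
python3 -m pendant '[[[0,0,0.035,0.0,0.005],[0,-0.001,0.07,0.0,0.009],[0,-0.002,0.1,0.0,0.009],[0,-0.002,0.12,0.01,0.009],[0,-0.002,0.13,0.02,0.009],[0,-0.002,0.134,0.03,0.009],[0,-0.002,0.134,0.04,0.009],[0,-0.002,0.134,0.04,0.009]]]'
cat > rel.py <<'E'
from h import *
import sys
P=np.load(sys.argv[1]+'.npz')['P']; z=P[...,2]
s=env.state(); T=s['eef_pos']; L=(P-T)@R.from_euler('xyz',s['tcp_rot']).as_matrix(); zz=-L[...,2]
m=(zz>8)&(zz<30)&(abs(L[...,1])<160)&(abs(L[...,0])<100);m[285:]=0; q=L[m]
print('plate h',np.median(zz[m]).round(1),'xmax',np.percentile(q[:,0],[98,99.5]).round(1),'y',np.percentile(q[:,1],[.5,99.5]).round(1))
m=(z>105)&(z<124)&(abs(L[...,1])<160)&(abs(L[...,0])<110)&(zz<8);m[285:]=0; q=L[m]
# far outer rim edge vs tool y
ys=np.arange(-110,111,10.); e=np.array([np.percentile(q[abs(q[:,1]-y)<5][:,0],98) for y in ys]); k=np.polyfit(ys,e,1); print('bath far edge at y=0',k[1].round(1),'rel yaw',k[0].round(4),'y',np.percentile(q[:,1],[.5,99.5]).round(1))
E
python3 look.py w_c7; python3 rel.py w_c7; python3 -c "
from h import *
go(484.0,-344.2,98,0.1536)"
```

```text
t: 11.8
eef_pos: [483.8, -339.9, 133.1]
tcp_rot: [-3.139, 0.002, 0.157]
ft_force: [-1.0, -0.2, -4.3]
opening: 0.124
plate h 20.1 xmax [71.9 72.8] y [-126.5  125.4]
shift mm [-0.8  3.9 36.2] turn 0.003 | tcp [ 484.2 -340.2  134.2] yaw 0.157 q [-0.72  0.49  1.69  0.    0.96  0.69]Traceback (most recent call last):
  File "rel.py", line 9, in <module>
    ys=np.arange(-110,111,10.); e=np.array([np.percentile(q[abs(q[:,1]-y)<5][:,0],98) for y in ys]); k=np.polyfit(ys,e,1); print('bath far edge at y=0',k[1].round(1),'rel yaw',k[0].round(4),'y',np.percentile(q[:,1],[.5,99.5]).round(1))
                                            ~~~~~~~~~~~~~^^^^^^^^^^^^^^^^^^^^^^^^^^^^
    return _quantile_unchecked(
        a, q, axis, out, overwrite_input, method, keepdims, weights)
    return _ureduce(a,
                    func=_quantile_ureduce_func,
    ...<5 lines>...
                    overwrite_input=overwrite_input,
                    method=method)
    r = func(a, **kwargs)
    result = _quantile(arr,
                       quantiles=q,
    ...<2 lines>...
                       out=out,
                       weights=wgt)
    slices_having_nans = np.isnan(arr[-1, ...])
                                  ~~~^^^^^^^^^
IndexError: index -1 is out of bounds for axis 0 with size 0
```

View pics/w_c7.png

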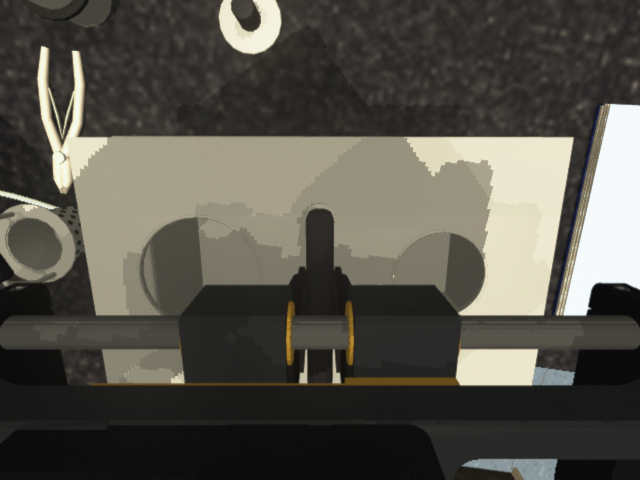

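```bash
python3 -m pendant '[[[0,-0.001,0.004,0.0,0.003],[0,-0.001,0.0045,0.0,0.003],[0,-0.001,0.0045,0.008,0.003],[0,-0.001,0.0045,0.015,0.003],[0,-0.001,0.0045,0.02,0.003],[0,-0.001,0.0045,0.023,0.003],[0,-0.001,0.0045,0.023,0.003],[0,-0.001,0.0045,0.023,0.003]]]'; python3 -c "
from h import *
for i in range(1): go(483.8,-344.8,98,0.1536)"; python3 -m pendant '[[[0,0,0,0.003,0],[0,0,0,0.006,0],[0,0,0,0.009,0],[0,0,0,0.011,0],[0,0,0,0.012,0],[0,0,0,0.012,0],[0,0,0,0.012,0],[0,0,0,0.012,0]]]'; python3 -c "
from h import *
for i in range(1): go(483.8,-344.8,98,0.1536)"
```

```text
t: 12.65
eef_pos: [484.3, -346.2, 112.0]
tcp_rot: [3.141, -0.0, 0.153]
ft_force: [0.5, -0.3, -4.4]
opening: 0.123
shift mm [-0.2 -1.4 14. ] turn -0.001 | tcp [ 484.3 -346.2  112. ] yaw 0.153 q [-0.73  0.52  1.7  -0.    0.92  0.69]
t: 13.45
eef_pos: [484.2, -346.2, 100.1]
tcp_rot: [3.141, -0.0, 0.153]
ft_force: [-0.2, 0.4, -4.9]
opening: 0.123
shift mm [-0.2 -1.4  2.1] turn -0.001 | tcp [ 484.2 -346.2  100.1] yaw 0.153 q [-0.73  0.53  1.72 -0.    0.89  0.69]
```

The rim is already 6 mm inside the mouth with no contact force. I'll lower the rest and release.

```bash
python3 -m pendant '[[[0,0,-0.001,0.001,0],[0,0,-0.001,0.0025,0],[0,0,-0.001,0.0025,0],[0.1,0,-0.001,0.0025,0],[0.4,0,-0.001,0.0025,0],[0.4,0,-0.001,0.0025,0],[0.4,0,-0.001,0.0025,0],[0.4,0,-0.001,0.0025,0]]]';python3 -m pendant '[[[0.4,0,0,-0.02,0],[0.4,0,0,-0.05,0],[0.4,0,0,-0.09,0],[0.5,0,0,-0.13,0],[1,0,0,-0.15,0],[1,0,0,-0.15,0],[1,0,0,-0.15,0],[1,0,0,-0.15,0]]]'; python3 look.py w_c8
cat > holes.py <<'E'
from h import *
import sys
d=np.load(sys.argv[1]+'.npz'); P=d['P']; z=P[...,2]; m=abs(z-119)<8
class C(dict): pass
k=dict(W=d['W'])
c=env.read_camera('wrist')
for n in('fx','fy','cx','cy'): k[n]=c[n]
def fit(x,y):
    for zz in(119,):
        pts=[]
        for a in np.radians(np.arange(0,360,5)):
            # walk outward from the centre on the plate plane until plate is met
            for r in np.arange(15,45,.5):
                w=np.linalg.inv(d['W'])@[x+r*np.cos(a),y+r*np.sin(a),119,1]
                u=int(round(k['fx']*w[0]/w[2]+k['cx'])); v=int(round(k['fy']*w[1]/w[2]+k['cy']))
                if not(0<=u<640 and 0<=v<275): break
                if m[v,u]: pts.append([x+r*np.cos(a),y+r*np.sin(a)]); break
    pts=np.array(pts)
    A=np.c_[2*pts,np.ones(len(pts))]; s=np.linalg.lstsq(A,(pts**2).sum(1),rcond=None)[0]
    print('hole',s[:2].round(1),'r',np.sqrt(s[2]+s[0]**2+s[1]**2).round(1),len(pts))
y=0.1536; ex=np.array([np.cos(y),np.sin(y)]); ey=np.array([-np.sin(y),np.cos(y)]); b=np.array([482.6,-344.6])
for o in(66,-66): print((b+ey*o).round(1)); fit(*(b+ey*o))
mm=m&(abs(P[...,0]-482)<120)&(abs(P[...,1]+344)<150); mm[280:]=0; print('plate z',np.median(z[mm]).round(1),[np.median(z[mm&(abs(P[...,1]-q)<15)]).round(1) for q in(-450,-400,-344,-290,-240)])
t=(z>145)&(z<175)&(abs(P[...,0]-482)<70)&(abs(P[...,1]+344)<25);t[275:]=0; print('bar',rect(P[t]),np.median(z[t]))
E
python3 holes.py w_c8
```

```text
t: 14.25
eef_pos: [484.1, -345.2, 97.4]
tcp_rot: [3.141, -0.0, 0.153]
ft_force: [-0.8, -0.5, 0.5]
opening: 0.376
t: 15.05
eef_pos: [483.6, -344.8, 246.0]
tcp_rot: [-3.14, 0.001, 0.153]
ft_force: [-0.2, -0.2, -0.9]
opening: 0.765
[ 472.5 -279.4]
hole [ 473.8 -280.4] r 32.5 72
[ 492.7 -409.8]
hole [ 493.7 -409.7] r 24.6 72
plate z 119.1 [np.float64(119.2), np.float64(119.2), np.float64(119.1), np.float64(119.1), np.float64(119.1)]
bar (array([ 485.4, -344.8]), array([81.5, 12. ]), 8.5) 160.57934141094307
```

View pics/w_c8.png

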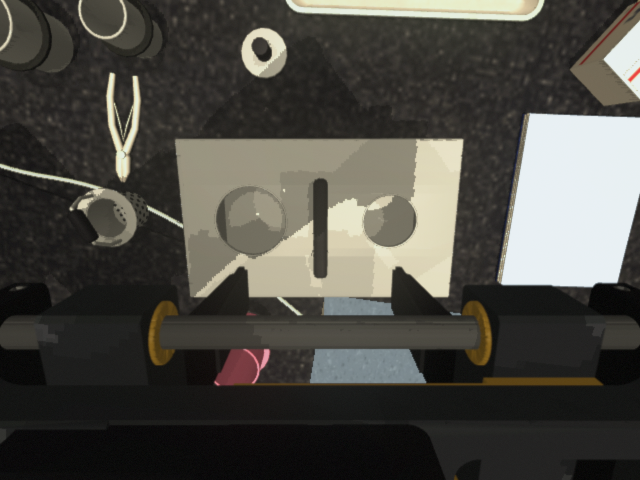

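The cover is seated flat (plate z 119.1 everywhere). The view shows the large hole at (250,220) and the small one at (390,220). Next is the large beaker.

```bash
python3 -c "
from h import *
go(595,-11,190,0.1536)"
```

```text
shift mm [ 160.9 -313.    56.5] turn -0.001 | tcp [ 483.7 -344.9  246.2] yaw 0.153 q [-0.73  0.39  1.54 -0.    1.22  0.69]
```

```bash
python3 -m pendant '[[[1,0.015,-0.03,0.0,0],[1,0.035,-0.07,0.01,0],[1,0.055,-0.11,0.02,0],[1,0.08,-0.155,0.03,0],[1,0.1,-0.2,0.04,0],[1,0.12,-0.24,0.05,0],[1,0.14,-0.28,0.056,0],[1,0.161,-0.313,0.056,0]]]'; python3 -m pendant '[[[1,0,0,0,0],[1,0,0,0,0],[1,0,0,0,0],[1,0,0,0,0],[1,0,0,0,0],[1,0,0,0,0],[1,0,0,0,0],[1,0,0,0,0]]]';python3 look.py w_lb
cat > cyl.py <<'E'
from h import *
import sys
n,x,y,lo,hi,r=sys.argv[1],*map(float,sys.argv[2:7]); P=np.load(n+'.npz')['P']; z=P[...,2]
m=(z>lo)&(z<hi)&(np.hypot(P[...,0]-x,P[...,1]-y)<r+15); m[262:]=0; Q=P[m]
print(len(Q),'z',np.median(Q[:,2]).round(1),'circle',[np.round(q,1) for q in cv2.minEnclosingCircle(Q[:,:2].astype(np.float32))])
from scipy.optimize import least_squares
if len(Q):
    f=least_squares(lambda p:np.hypot(*(Q[:,:2]-p).T)-r,[x,y],loss='soft_l1'); print('fixed r',f.x.round(1),'rms',np.sqrt((f.fun**2).mean()).round(2))
E
python3 cyl.py w_lb 617 -11 83 95 29; python3 cyl.py w_lb 617 -11 47 56 33; python3 cyl.py w_lb 640 -118 78 90 21; python3 -c "
from h import *
go(617.3,-10.8,19,0.1536)"
```

```text
t: 15.95
eef_pos: [595.1, -8.8, 189.8]
tcp_rot: [-3.141, 0.003, 0.154]
ft_force: [1.4, -0.2, 0.9]
opening: 0.998
t: 16.75
eef_pos: [595.5, -11.5, 191.5]
tcp_rot: [3.141, -0.0, 0.153]
ft_force: [-0.6, -0.4, 0.8]
opening: 1.0
682 z 87.8 circle [array([615.3,  -9.9]), np.float64(30.3)]
fixed r [615.7  -9.9] rms 0.81
953 z 51.0 circle [array([615.8,  -9.7]), np.float64(36.7)]
fixed r [616.8  -9.8] rms 2.65
505 z 81.9 circle [array([ 639.2, -118. ]), np.float64(22.6)]
fixed r [ 639.  -117.3] rms 0.78
shift mm [ 21.6   2.7 172.5] turn -0.001 | tcp [595.5 -11.4 191.5] yaw 0.153 q [-0.13  0.43  1.62 -0.    1.09  1.29]
```

```bash
python3 -m pendant '[[[1,0.01,0.001,0.02,0],[1,0.0205,0.002,0.05,0],[1,0.0205,0.002,0.08,0],[1,0.0205,0.002,0.11,0],[1,0.0205,0.002,0.14,0],[1,0.0205,0.002,0.16,0],[1,0.0205,0.002,0.172,0],[0.7,0.0205,0.002,0.172,0]]]'; python3 -m pendant '[[[0.5,0,0,0,0],[0.4,0,0,0,0],[0.4,0,0,0,0],[0.4,0,0,0,0],[0.4,0,0,0,0],[0.4,0,0,0,0],[0.4,0,0,0,0],[0.4,0,0,0,0]]]'
```

```text
t: 17.6
eef_pos: [615.5, -10.1, 18.2]
tcp_rot: [-3.141, 0.002, 0.153]
ft_force: [-0.3, -0.4, 0.1]
opening: 0.954
t: 18.4
eef_pos: [616.4, -10.2, 20.1]
tcp_rot: [3.141, -0.001, 0.153]
ft_force: [-1.3, 0.3, 5.7]
opening: 0.627
```

```bash
python3 -m pendant '[[[0.3,0,0,0,0],[0.3,0,0,-0.01,0],[0.3,0,0,-0.03,0],[0.3,0,0,-0.06,0],[0.3,0,0,-0.09,0],[0.3,0,0,-0.12,0],[0.3,0,0,-0.14,0],[0.3,0,0,-0.15,0]]]'; python3 look.py w_lb2
cat > held.py <<'E'
from h import *
import sys
n,H,r=sys.argv[1],float(sys.argv[2]),float(sys.argv[3]); P=np.load(n+'.npz')['P']; s=env.state(); L=(P-s['eef_pos'])@R.from_euler('xyz',s['tcp_rot']).as_matrix(); h=-L[...,2]
m=(abs(h-H)<6)&(np.hypot(L[...,0],L[...,1])<r+8)&(L[...,0]>12); m[275:]=0; q=L[m]
from scipy.optimize import least_squares
f=least_squares(lambda p:np.hypot(*(q[:,:2]-p).T)-r,[0,0],loss='soft_l1'); print('centre in tool',f.x.round(1),'h',np.median(h[m]).round(1),len(q),'xmax',q[:,0].max().round(1),'rms',np.sqrt((f.fun**2).mean()).round(2),s['opening'],s['ft_force'].round(1))
E
python3 held.py w_lb2 68 29; python3 -c "
from h import *
go(473.5,-280,165,0.1536)"
```

```text
t: 19.2
eef_pos: [616.5, -10.2, 171.7]
tcp_rot: [3.141, -0.002, 0.153]
ft_force: [0.2, 0.1, -1.1]
opening: 0.621
centre in tool [-0.6 -0.1] h 67.2 919 xmax 29.6 rms 0.72 0.6253586188020965 [ 0.7  0.7 -0.1]
shift mm [-182.7  244.9    6.9] turn -0.001 | tcp [616.7 -10.2 172.3] yaw 0.153 q [-0.12  0.48  1.59 -0.    1.07  1.29]
```

```bash
python3 -m pendant '[[[0.3,-0.015,0.02,0,0],[0.3,-0.04,0.055,0,0],[0.3,-0.07,0.095,0,0],[0.3,-0.1,0.135,0,0],[0.3,-0.13,0.175,0,0],[0.3,-0.155,0.21,0,0],[0.3,-0.175,0.235,0,0],[0.3,-0.182,0.245,0,0]]]';python3 -m pendant '[[[0.3,0,0,0,0],[0.3,0,0,0,0],[0.3,0,0,0,0],[0.3,0,0,0,0],[0.3,0,0,0,0],[0.3,0,0,0,0],[0.3,0,0,0,0],[0.3,0,0,0,0]]]'; python3 -c "
from h import *
go(474.0,-280,140,0.1536)"
```

```text
t: 20.05
eef_pos: [471.7, -281.9, 168.5]
tcp_rot: [-3.141, 0.001, 0.15]
ft_force: [1.0, -0.6, -2.0]
opening: 0.622
t: 20.85
eef_pos: [473.5, -279.9, 169.5]
tcp_rot: [3.141, -0.0, 0.153]
ft_force: [0.1, 0.0, -1.6]
opening: 0.619
shift mm [ 0.4  0.1 29.5] turn -0.001 | tcp [ 473.5 -279.9  169.5] yaw 0.153 q [-0.65  0.39  1.75 -0.    1.    0.76]
```

```bash
python3 -m pendant '[[[0.3,0.0003,0,0.01,0],[0.3,0.0003,0,0.02,0],[0.3,0.0003,0,0.028,0],[0.3,0.0003,0,0.033,0],[0.3,0.0003,0,0.037,0],[0.3,0.0003,0,0.039,0],[0.3,0.0003,0,0.039,0],[0.3,0.0003,0,0.039,0]]]'
```

```text
t: 21.65
eef_pos: [473.9, -280.0, 130.7]
tcp_rot: [3.141, -0.0, 0.153]
ft_force: [0.4, -0.4, -2.1]
opening: 0.626
```

Foot at about 110, inside the hole with no contact. I'll lower to just above the seat.

```bash
python3 -m pendant '[[[0.3,0,0,0.01,0],[0.3,0,0,0.018,0],[0.3,0,0,0.025,0],[0.3,0,0,0.03,0],[0.3,0,0,0.034,0],[0.3,0,0,0.036,0],[0.3,0,0,0.036,0],[0.3,0,0,0.036,0]]]'
```

```text
t: 22.45
eef_pos: [473.9, -280.0, 94.6]
tcp_rot: [3.141, -0.0, 0.153]
ft_force: [-0.1, -0.5, -1.8]
opening: 0.625
```

```bash
python3 -m pendant '[[[0.3,0,0,0.001,0],[0.3,0,0,0.0015,0],[0.8,0,0,0.0015,0],[0.8,0,0,0.0015,0],[0.8,0,0,0.0015,0],[0.8,0,0,0.0015,0],[0.8,0,0,0.0015,0],[0.8,0,0,0.0015,0]]]'; python3 -m pendant '[[[0.8,0,0,-0.02,0],[0.8,0,0,-0.05,0],[0.8,0,0,-0.08,0],[0.8,0,0,-0.1,0],[1,0,0,-0.12,0],[1,0,0,-0.12,0],[1,0,0,-0.12,0],[1,0,0,-0.12,0]]]'; python3 look.py w_lb3; python3 cyl.py w_lb3 473.5 -280 155 170 29;python3 cyl.py w_lb3 473.5 -280 122 130 34; python3 -c "
from h import *
go(625,-118,190,0.1536)"
```

```text
t: 23.25
eef_pos: [473.8, -279.9, 93.0]
tcp_rot: [3.141, 0.0, 0.153]
ft_force: [0.7, -0.2, -0.5]
opening: 0.799
t: 24.05
eef_pos: [473.4, -279.6, 211.8]
tcp_rot: [-3.14, 0.001, 0.153]
ft_force: [0.3, -0.1, 0.1]
opening: 0.997
646 z 160.9 circle [array([ 473.1, -279.9]), np.float64(30.3)]
fixed r [ 473.3 -279.9] rms 0.81
1298 z 124.1 circle [array([ 473.3, -279.9]), np.float64(36.7)]
fixed r [ 472.9 -280. ] rms 3.17
shift mm [ 174.5 -136.7   21.7] turn -0.001 | tcp [ 473.4 -279.7  211.8] yaw 0.153 q [-0.65  0.35  1.7  -0.    1.1   0.76]
```

The large beaker hangs: rim z 160.9, expected 161. Next is the small one.

```bash
python3 -m pendant '[[[1,0.02,-0.015,0,0],[1,0.05,-0.038,0,0],[1,0.085,-0.067,0,0],[1,0.12,-0.095,0.01,0],[1,0.15,-0.117,0.02,0],[1,0.168,-0.13,0.022,0],[1,0.1745,-0.137,0.022,0],[1,0.1745,-0.137,0.022,0]]]'; python3 -m pendant '[[[1,0,0,0,0],[1,0,0,0,0],[1,0,0,0,0],[1,0,0,0,0],[1,0,0,0,0],[1,0,0,0,0],[1,0,0,0,0],[1,0,0,0,0]]]'; python3 look.py w_sb;  python3 cyl.py w_sb 639 -118 76 90 21; python3 -c "
from h import *
go(639.4,-118.1,13.5,0.1536)"
```

```text
t: 24.9
eef_pos: [625.4, -117.3, 190.1]
tcp_rot: [-3.141, 0.001, 0.154]
ft_force: [-0.5, -0.7, 0.3]
opening: 1.001
t: 25.7
eef_pos: [625.4, -118.0, 190.9]
tcp_rot: [3.141, 0.0, 0.153]
ft_force: [-0.3, -0.2, -0.9]
opening: 1.001
479 z 81.8 circle [array([ 638.7, -118. ]), np.float64(22.5)]
fixed r [ 639.3 -117.9] rms 0.82
shift mm [ 13.8   2.3 177.4] turn -0.001 | tcp [ 625.4 -117.9  190.9] yaw 0.153 q [-0.29  0.49  1.51 -0.    1.14  1.13]
```

```bash
python3 -m pendant '[[[1,0.008,0.001,0.02,0],[1,0.0138,0.002,0.05,0],[1,0.0138,0.002,0.08,0],[1,0.0138,0.002,0.11,0],[0.9,0.0138,0.002,0.14,0],[0.8,0.0138,0.002,0.165,0],[0.7,0.0138,0.002,0.177,0],[0.6,0.0138,0.002,0.177,0]]]'; python3 -m pendant '[[[0.2,0,0,0,0],[0.2,0,0,0,0],[0.2,0,0,0,0],[0.2,0,0,0,0],[0.2,0,0,0,0],[0.2,0,0,0,0],[0.2,0,0,0,0],[0.2,0,0,0,0]]]';  python3 -m pendant '[[[0.2,0,0,-0.01,0],[0.2,0,0,-0.03,0],[0.2,0,0,-0.06,0],[0.2,0,0,-0.1,0],[0.2,0,0,-0.14,0],[0.2,0,0,-0.17,0],[0.2,0,0,-0.19,0],[0.2,0,0,-0.19,0]]]'; python3 look.py w_sb2; python3 held.py w_sb2 68.5 21; python3 -c "
from h import *
go(493.6,-410,200,0.1536)"
```

```text
t: 26.55
eef_pos: [638.7, -117.7, 12.6]
tcp_rot: [-3.141, 0.002, 0.153]
ft_force: [-0.4, 0.6, -0.0]
opening: 0.723
t: 27.35
eef_pos: [639.9, -118.0, 15.1]
tcp_rot: [3.141, -0.002, 0.153]
ft_force: [-0.9, 0.3, 6.4]
opening: 0.453
t: 28.15
eef_pos: [640.3, -118.1, 207.5]
tcp_rot: [3.139, -0.005, 0.153]
ft_force: [0.8, 0.5, -1.4]
opening: 0.452
centre in tool [0.4 0.1] h 68.8 545 xmax 22.3 rms 0.65 0.44967287485144053 [-0.2  0.2 -0.9]
shift mm [-188.7  266.5    5.1] turn -0.001 | tcp [ 639.5 -117.9  205.2] yaw 0.153 q [-0.28  0.5   1.46 -0.    1.18  1.13]
```

```bash
python3 -m pendant '[[[0.2,-0.015,0.02,0,0],[0.2,-0.04,0.055,0,0],[0.2,-0.07,0.097,0,0],[0.2,-0.1,0.14,0,0],[0.2,-0.13,0.183,0,0],[0.2,-0.155,0.22,0,0],[0.2,-0.178,0.25,0,0],[0.2,-0.189,0.2665,0,0]]]';python3 -m pendant '[[[0.2,0,0,0,0],[0.2,0,0,0,0],[0.2,0,0,0,0],[0.2,0,0,0,0],[0.2,0,0,0,0],[0.2,0,0,0.01,0],[0.2,0,0,0.02,0],[0.2,0,0,0.02,0]]]'; python3 -c "
from h import *
go(493.3,-410,125,0.1536)"
```

```text
t: 29.0
eef_pos: [490.8, -412.2, 202.1]
tcp_rot: [-3.14, 0.002, 0.15]
ft_force: [-0.5, -0.1, -1.5]
opening: 0.447
t: 29.8
eef_pos: [492.6, -409.3, 181.9]
tcp_rot: [-3.139, 0.002, 0.153]
ft_force: [0.2, 0.7, -0.8]
opening: 0.451
shift mm [ 0.7  1.  56.9] turn -0.001 | tcp [ 492.6 -409.3  181.9] yaw 0.153 q [-0.8   0.51  1.51 -0.    1.12  0.62]
```

```bash
python3 -m pendant '[[[0.2,0.0007,0.0008,0.015,0],[0.2,0.0007,0.0008,0.03,0],[0.2,0.0007,0.0008,0.042,0],[0.2,0.0007,0.0008,0.05,0],[0.2,0.0007,0.0008,0.055,0],[0.2,0.0007,0.0008,0.057,0],[0.2,0.0007,0.0008,0.057,0],[0.2,0.0007,0.0008,0.057,0]]]'
```

```text
t: 30.6
eef_pos: [494.1, -410.9, 127.5]
tcp_rot: [3.141, -0.0, 0.153]
ft_force: [0.1, -0.0, -1.0]
opening: 0.451
```

```bash
python3 -m pendant '[[[0.2,-0.0005,-0.0006,0.008,0],[0.2,-0.0005,-0.0006,0.016,0],[0.2,-0.0005,-0.0006,0.023,0],[0.2,-0.0005,-0.0006,0.028,0],[0.2,-0.0005,-0.0006,0.031,0],[0.2,-0.0005,-0.0006,0.032,0],[0.2,-0.0005,-0.0006,0.032,0],[0.2,-0.0005,-0.0006,0.032,0]]]'
```

```text
t: 31.4
eef_pos: [493.4, -410.3, 95.2]
tcp_rot: [3.141, -0.0, 0.153]
ft_force: [-0.2, -0.1, -0.5]
opening: 0.449
```

```bash
python3 -m pendant '[[[0.2,0,0,0.001,0],[0.2,0,0,0.0015,0],[0.65,0,0,0.0015,0],[0.65,0,0,0.0015,0],[0.65,0,0,0.0015,0],[0.65,0,0,0.0015,0],[0.65,0,0,0.0015,0],[0.65,0,0,0.0015,0]]]'; python3 -m pendant '[[[0.65,0,0,-0.02,0],[0.65,0,0,-0.05,0],[0.65,0,0,-0.08,0],[0.65,0,0,-0.1,0],[0.6,0,0,-0.13,0],[0.6,0,0,-0.13,0],[0.6,0,0,-0.13,0],[0.6,0,0,-0.13,0]]]'; python3 look.py w_sb3; python3 cyl.py w_sb3 493.6 -410 155 168 21;python3 cyl.py w_sb3 493.6 -410 122 128 26; python3 cyl.py w_sb3 473.5 -280 155 170 29; python3 -c "
from h import *
go(438.5,-108,200,0.61)"
```

```text
t: 32.2
eef_pos: [493.4, -410.2, 93.4]
tcp_rot: [3.142, 0.0, 0.153]
ft_force: [0.0, 0.6, 0.1]
opening: 0.649
t: 33.0
eef_pos: [493.0, -409.8, 222.4]
tcp_rot: [-3.14, 0.001, 0.153]
ft_force: [-0.5, 0.4, -0.2]
opening: 0.601
594 z 160.8 circle [array([ 492.6, -410.3]), np.float64(22.3)]
fixed r [ 493.2 -410.2] rms 0.81
947 z 124.1 circle [array([ 492.7, -410.2]), np.float64(28.8)]
fixed r [ 492.3 -410.3] rms 2.88
901 z 160.4 circle [array([ 473.2, -280. ]), np.float64(30.6)]
fixed r [ 473.3 -280.7] rms 0.75
shift mm [  -7.9 -306.6   22.7] turn -0.457 | tcp [ 493.  -409.9  222.3] yaw 0.153 q [-0.8   0.48  1.46 -0.    1.21  0.62]
```

View pics/w_sb3.png

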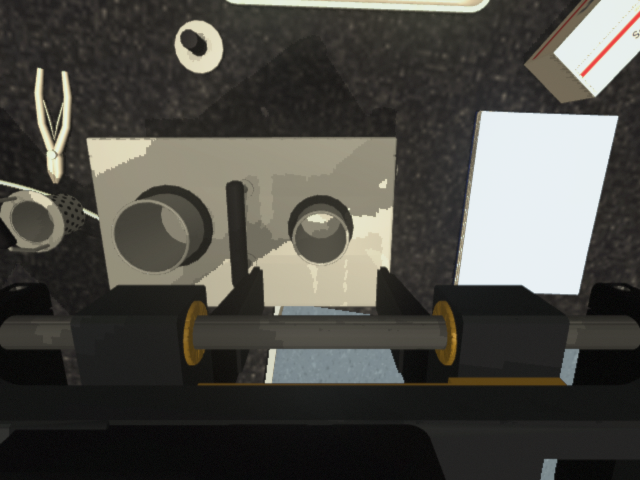

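Both beakers hang: large at (150,230) and small at (320,235), rims at z 161 and 161. Next is the basket.

```bash
python3 -m pendant '[[[0.6,-0.001,-0.03,0,0],[0.6,-0.002,-0.07,0.0,-0.06],[0.6,-0.004,-0.11,0.01,-0.15],[0.6,-0.006,-0.15,0.02,-0.25],[0.6,-0.01,-0.19,0.022,-0.35],[0.6,-0.015,-0.23,0.022,-0.457],[0.6,-0.02,-0.265,0.022,-0.457],[0.6,-0.02,-0.297,0.022,-0.457]]]'; python3 -m pendant '[[[0.6,0,0,0,0],[0.6,0,0,0,0],[0.6,0,0,0,0],[0.6,0,0,0,0],[0.6,0,0,0,0],[0.6,0,0,0,0],[0.6,0,0,0,0],[0.6,0,0,0,0]]]'; python3 look.py w_b
cat > bail.py <<'E'
from h import *
P=np.load('w_b.npz')['P']; z=P[...,2]; im=np.load('w_b.npz')['im']
m=(z>88)&(z<112)&(np.hypot(P[...,0]-438.5,P[...,1]+108)<34); m[262:]=0; Q=P[m]
print('bail',rect(Q),np.percentile(Q[:,2],[50,95]),len(Q), Q.mean(0).round(1))
k=m&(im.max(-1)<70); print('dark',rect(P[k]),k.sum(),np.median(z[k]))
c=np.array(rect(Q)[0])
go(c[0],c[1],40,0.61); go(c[0],c[1],140,0.61)
E
python3 bail.py; python3 cyl.py w_b 438.5 -108 46 62 30
```

```text
t: 33.85
eef_pos: [427.1, -118.0, 200.8]
tcp_rot: [-3.14, 0.001, 0.61]
ft_force: [0.6, 0.3, 0.5]
opening: 0.598
t: 34.65
eef_pos: [428.4, -119.8, 201.4]
tcp_rot: [3.142, 0.0, 0.61]
ft_force: [-0.2, 0.5, 0.3]
opening: 0.6
bail (array([ 437.7, -107.3]), array([49.9, 11.4]), 34.7) [102.36656672 103.91592066] 601 [ 438.5 -106.7  101.5]
dark (array([ 437.5, -107.5]), array([34.3, 11.4]), 34.6) 513 102.57673086624061
shift mm [ 14.8  -4.9 161.4] turn -0.0 | tcp [ 428.4 -119.8  201.4] yaw 0.61 q [-0.42  0.2   1.94 -0.    0.99  0.54]
shift mm [14.8 -4.9 61.4] turn -0.0 | tcp [ 428.4 -119.8  201.4] yaw 0.61 q [-0.42  0.2   1.94 -0.    0.99  0.54]
1967 z 55.0 circle [array([ 437. , -107.4]), np.float64(33.7)]
fixed r [ 437.1 -107.4] rms 3.87
```

```bash
python3 -m pendant '[[[0.6,0.01,-0.003,0.02,0],[0.5,0.0148,-0.005,0.05,0.003],[0.4,0.0148,-0.005,0.08,0.003],[0.4,0.0148,-0.005,0.11,0.003],[0.4,0.0148,-0.005,0.135,0.003],[0.4,0.0148,-0.005,0.153,0.003],[0.4,0.0148,-0.005,0.161,0.003],[0.4,0.0148,-0.005,0.161,0.003]]]'; python3 -m pendant '[[[0,0,0,0,0],[0,0,0,0,0],[0,0,0,0,0],[0,0,0,0,0],[0,0,0,0,0],[0,0,0,0,0],[0,0,0,0,0],[0,0,0,0,0]]]';  python3 -m pendant '[[[0,0,0,-0.01,0],[0,0,0,-0.04,0],[0,0,0,-0.08,0],[0,0,0,-0.12,0],[0,0,0,-0.16,0],[0,0,0,-0.19,0],[0,0,0,-0.2,0],[0,0,0,-0.2,0]]]'; python3 look.py w_b2
python3 - <<'E'
from h import *
P=np.load('w_b2.npz')['P']; s=env.state(); L=(P-s['eef_pos'])@R.from_euler('xyz',s['tcp_rot']).as_matrix(); h=-L[...,2]
m=(h>8)&(h<22)&(np.hypot(L[...,0],L[...,1])<42); m[290:]=0; q=L[m]
from scipy.optimize import least_squares
print(len(q),'flange h',np.median(h[m]).round(1),'xmax',np.percentile(q[:,0],99.5).round(1),'y',np.percentile(q[:,1],[.5,99.5]).round(1), 'tilt',np.polyfit(q[:,0],-q[:,2],1).round(3),np.polyfit(q[:,1],-q[:,2],1).round(3), s['opening'])
# outer edge points: farthest per angle bin
a=np.arctan2(q[:,1],q[:,0]); r=np.hypot(q[:,0],q[:,1]); E=[]
for b in np.arange(-1.4,1.41,.1):
    k=abs(a-b)<.05
    if k.sum()>5: E.append(q[k][r[k].argmax(),:2])
E=np.array(E); f=least_squares(lambda p:np.hypot(*(E-p).T)-34,[0,0],loss='soft_l1'); print('centre',f.x.round(1),len(E))
go(473.3,-280.3,240,0.61)
E
```

```text
t: 35.5
eef_pos: [437.4, -107.0, 39.9]
tcp_rot: [-3.14, 0.001, 0.607]
ft_force: [-0.1, 0.2, 0.6]
opening: 0.398
t: 36.3
eef_pos: [438.1, -107.3, 40.9]
tcp_rot: [3.14, -0.001, 0.607]
ft_force: [0.2, -1.6, 6.9]
opening: 0.124
t: 37.1
eef_pos: [437.7, -107.1, 241.3]
tcp_rot: [3.14, -0.001, 0.607]
ft_force: [0.2, -0.5, -1.0]
opening: 0.126
3616 flange h 15.5 xmax 32.6 y [-32.9  32.7] tilt [ 0.018 15.111] [3.0000e-03 1.5367e+01] 0.1254434466772403
centre [-0.9 -0.1] 29
shift mm [-6.92e+01  1.63e+02 -1.00e-01] turn -0.003 | tcp [ 437.2 -106.9  239.9] yaw 0.607 q [-0.39  0.17  1.87 -0.    1.1   0.58]
```

```bash
python3 -m pendant '[[[0,-0.006,0.015,0,0],[0,-0.018,0.04,0,0],[0,-0.032,0.075,0,0],[0,-0.046,0.11,0,0],[0,-0.058,0.14,0,0],[0,-0.066,0.157,0,0],[0,-0.0685,0.163,0,0],[0,-0.0685,0.163,0,0]]]';python3 -m pendant '[[[0,0,0,0,0],[0,0,0,0,0],[0,0,0,0,0],[0,0,0,0.01,0],[0,0,0,0.02,0],[0,0,0,0.025,0],[0,0,0,0.025,0],[0,0,0,0.025,0]]]'; python3 -c "
from h import *
go(473.7,-279.9,190,0.61)"
```

```text
t: 37.95
eef_pos: [474.0, -280.2, 239.5]
tcp_rot: [-3.14, 0.001, 0.606]
ft_force: [0.2, 0.7, -0.9]
opening: 0.128
t: 38.75
eef_pos: [474.3, -280.1, 215.3]
tcp_rot: [-3.141, 0.0, 0.607]
ft_force: [-0.1, -0.6, -0.8]
opening: 0.123
shift mm [-0.4 -0.5 25.3] turn -0.003 | tcp [ 474.3 -280.1  215.3] yaw 0.607 q [-0.65  0.35  1.69 -0.    1.1   0.31]
```

```bash
python3 -m pendant '[[[0,-0.0004,-0.0004,0.006,0],[0,-0.0004,-0.0004,0.013,0],[0,-0.0004,-0.0004,0.02,0],[0,-0.0004,-0.0004,0.025,0],[0,-0.0004,-0.0004,0.03,0],[0,-0.0004,-0.0004,0.033,0],[0,-0.0004,-0.0004,0.033,0],[0,-0.0004,-0.0004,0.033,0]]]'
```

```text
t: 39.55
eef_pos: [473.8, -280.0, 182.5]
tcp_rot: [3.141, -0.0, 0.607]
ft_force: [-1.0, 0.5, -0.1]
opening: 0.123
```

Foot at 141, 20 mm inside the beaker with no contact. Lowering to the seat.

```bash
python3 -m pendant '[[[0,0,0,0.008,0],[0,0,0,0.015,0],[0,0,0,0.021,0],[0,0,0,0.026,0],[0,0,0,0.029,0],[0,0,0,0.031,0],[0,0,0,0.031,0],[0,0,0,0.031,0]]]'
```

```text
t: 40.35
eef_pos: [473.8, -280.0, 151.6]
tcp_rot: [3.141, -0.0, 0.607]
ft_force: [1.2, -0.4, -0.9]
opening: 0.123
```

```bash
python3 -m pendant '[[[0,0,0,0.001,0],[0,0,0,0.0015,0],[0.4,0,0,0.0015,0],[0.4,0,0,0.0015,0],[0.4,0,0,0.0015,0],[0.4,0,0,0.0015,0],[0.4,0,0,0.0015,0],[0.4,0,0,0.0015,0]]]'; python3 -m pendant '[[[0.4,0,0,-0.02,0],[0.4,0,0,-0.05,0],[0.4,0,0,-0.08,0],[0.4,0,0,-0.11,0],[0.4,0,0,-0.13,0],[0.4,0,0,-0.13,0],[0.4,0,0,-0.13,0],[0.4,0,0,-0.13,0]]]'; python3 look.py w_b3; python3 cyl.py w_b3 473.5 -280 160 176 30;python3 cyl.py w_b3 473.5 -280 202 216 5; python3 -c "
from h import *
go(630,-258,240,0.1536)"
```

```text
t: 41.15
eef_pos: [473.8, -280.0, 150.0]
tcp_rot: [3.141, 0.0, 0.607]
ft_force: [-0.4, 0.2, 0.6]
opening: 0.397
t: 41.95
eef_pos: [473.4, -279.7, 278.8]
tcp_rot: [-3.14, 0.001, 0.607]
ft_force: [-0.1, 0.4, -0.1]
opening: 0.4
2179 z 164.0 circle [array([ 472.7, -280. ]), np.float64(33.9)]
fixed r [ 472.8 -280.1] rms 3.75
659 z 211.5 circle [array([ 473.3, -279.8]), np.float64(19.6)]
fixed r [ 474. -279.] rms 6.75
shift mm [141.   71.5  38.6] turn 0.453 | tcp [ 473.5 -279.7  278.8] yaw 0.607 q [-0.65  0.29  1.6  -0.    1.25  0.31]
```

Basket seated: grip top 211.5, expected 212. Now the lid.

```bash
python3 -m pendant '[[[0.4,0.015,0.008,0,0.0],[0.4,0.045,0.023,0.0,0.06],[0.4,0.08,0.041,0.02,0.15],[0.4,0.11,0.056,0.04,0.25],[0.4,0.13,0.066,0.06,0.35],[0.4,0.14,0.071,0.075,0.453],[0.4,0.14,0.071,0.08,0.453],[0.4,0.14,0.071,0.08,0.453]]]'; python3 -m pendant '[[[0.4,0,0,0,0],[0.4,0,0,0,0],[0.4,0,0,0,0],[0.4,0,0,0,0],[0.4,0,0,0,0],[0.4,0,0,0,0],[0.4,0,0,0,0],[0.4,0,0,0,0]]]'; python3 look.py w_l; python3 cyl.py w_l 643 -256.5 33 48 8; python3 cyl.py w_l 643 -256.5 6 16 25; python3 -c "
from h import *
go(643,-256.5,-25,0.1536)"
```

```text
t: 42.8
eef_pos: [628.5, -258.2, 198.6]
tcp_rot: [-3.14, 0.002, 0.157]
ft_force: [0.2, -0.9, 0.5]
opening: 0.4
t: 43.6
eef_pos: [629.3, -258.5, 199.9]
tcp_rot: [3.142, -0.0, 0.154]
ft_force: [-0.3, 0.7, 0.5]
opening: 0.398
236 z 40.0 circle [array([ 642.5, -256.2]), np.float64(8.9)]
fixed r [ 642.6 -256.1] rms 2.93
1417 z 10.1 circle [array([ 642.4, -256.3]), np.float64(25.7)]
fixed r [ 640.2 -256.5] rms 7.45
shift mm [1.390e+01 2.000e-01 2.249e+02] turn 0.0 | tcp [ 629.3 -258.4  199.9] yaw 0.154 q [-0.49  0.55  1.38 -0.    1.21  0.93]
```

View pics/w_l.png

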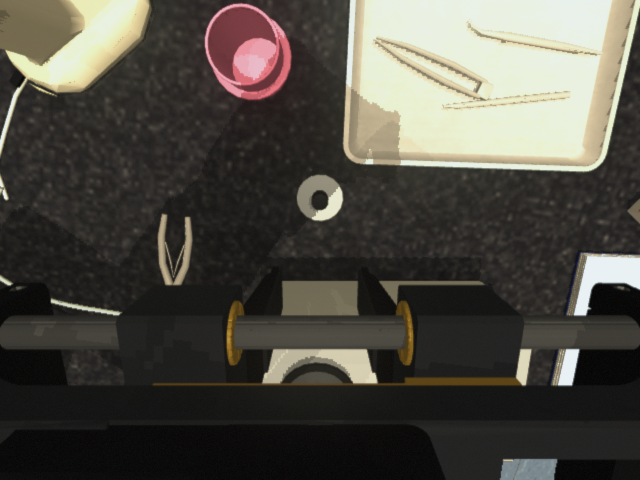

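The view shows the lid at (320,198) clear of its neighbours, with the nippers at (175,250) and the pink look-alike at (245,55). I'll descend on the knob.

```bash
python3 -m pendant '[[[0.5,0.007,0,0.02,0],[0.5,0.0135,0,0.055,0],[0.5,0.0135,0,0.095,0],[0.5,0.0135,0,0.135,0],[0.5,0.0135,0,0.165,0],[0.5,0.0135,0,0.185,0],[0.5,0.0135,0,0.193,0],[0.5,0.0135,0,0.193,0]]]'; python3 -m pendant '[[[0.5,0,0,0.008,0],[0.5,0,0,0.016,0],[0.5,0,0,0.024,0],[0.5,0,0,0.029,0],[0.5,0,0,0.029,0],[0.5,0,0,0.029,0],[0.3,0,0,0.029,0],[0,0,0,0.029,0]]]'; python3 -m pendant '[[[0,0,0,0,0],[0,0,0,0,0],[0,0,0,0,0],[0,0,0,0,0],[0,0,0,0,0],[0,0,0,0,0],[0,0,0,0,0],[0,0,0,0,0]]]'
```

```text
t: 44.45
eef_pos: [642.3, -256.2, 6.2]
tcp_rot: [-3.141, 0.001, 0.154]
ft_force: [-0.2, -0.2, 0.0]
opening: 0.498
t: 45.25
eef_pos: [642.8, -256.5, -21.7]
tcp_rot: [3.141, -0.0, 0.154]
ft_force: [-0.4, 0.6, -0.1]
opening: 0.388
t: 46.05
eef_pos: [642.6, -256.4, -22.0]
tcp_rot: [3.141, -0.0, 0.154]
ft_force: [-0.5, 0.4, 2.0]
opening: 0.181
```

```bash
python3 -m pendant '[[[0,0,0,-0.01,0],[0,0,0,-0.04,0],[0,0,0,-0.08,0],[0,0,0,-0.12,0],[0,0,0,-0.155,0],[0,0,0,-0.185,0],[0,0,0,-0.205,0],[0,0,0,-0.207,0]]]'; python3 look.py w_l2
python3 - <<'E'
from h import *
P=np.load('w_l2.npz')['P']; s=env.state(); L=(P-s['eef_pos'])@R.from_euler('xyz',s['tcp_rot']).as_matrix(); h=-L[...,2]
m=(h>24)&(h<40)&(np.hypot(L[...,0],L[...,1])<34); m[290:]=0; q=L[m]
print(len(q),'disc h',np.median(h[m]).round(1),'xmax',np.percentile(q[:,0],[98,99.7]).round(1),'y',np.percentile(q[:,1],[.5,99.5]).round(1),'tilt',np.polyfit(q[:,0],-q[:,2],1).round(3),s['opening'],s['ft_force'])
go(493.2,-410.2,185,0.1536)
E
```

```text
t: 46.85
eef_pos: [643.4, -256.8, 188.4]
tcp_rot: [3.139, -0.004, 0.154]
ft_force: [-0.4, 0.7, -0.4]
opening: 0.183
3238 disc h 34.0 xmax [25. 26.] y [-24.5  24.9] tilt [-0.037 34.56 ] 0.1842826087772771 [ 0.52447007 -0.88689493 -0.60888238]
shift mm [-171.5  128.9    1.4] turn 0.0 | tcp [ 642.9 -256.5  186.6] yaw 0.154 q [-0.47  0.58  1.37 -0.    1.19  0.94]
```

```bash
python3 -m pendant '[[[0,-0.015,0.011,0,0],[0,-0.04,0.03,0,0],[0,-0.07,0.053,0,0],[0,-0.1,0.075,0,0],[0,-0.13,0.098,0,0],[0,-0.155,0.117,0,0],[0,-0.1715,0.129,0,0],[0,-0.1715,0.129,0,0]]]';python3 -m pendant '[[[0,0,0,0,0],[0,0,0,0,0],[0,0,0,0,0],[0,0,0,0.01,0],[0,0,0,0.02,0],[0,0,0,0.03,0],[0,0,0,0.035,0],[0,0,0,0.035,0]]]'; python3 -c "
from h import *
go(493.1,-410.2,133,0.1536)"
```

```text
t: 47.7
eef_pos: [490.0, -411.9, 183.4]
tcp_rot: [-3.14, 0.002, 0.151]
ft_force: [0.1, 0.6, -0.4]
opening: 0.182
t: 48.5
eef_pos: [492.6, -409.8, 148.8]
tcp_rot: [-3.14, 0.001, 0.154]
ft_force: [0.3, -0.1, -0.3]
opening: 0.181
shift mm [ 0.4  0.5 15.8] turn 0.0 | tcp [ 492.6 -409.8  148.8] yaw 0.154 q [-0.8   0.54  1.55 -0.    1.05  0.62]
```

```bash
python3 -m pendant '[[[0,0.0003,0.0003,0.002,0],[0,0.0003,0.0003,0.004,0],[0,0.0003,0.0003,0.006,0],[0,0.0003,0.0003,0.008,0],[0,0.0003,0.0003,0.01,0],[0,0.0003,0.0003,0.012,0],[0,0.0003,0.0003,0.0125,0],[0,0.0003,0.0003,0.0125,0]]]'
```

```text
t: 49.3
eef_pos: [493.2, -410.4, 137.4]
tcp_rot: [3.142, 0.0, 0.154]
ft_force: [0.1, 0.3, -1.3]
opening: 0.182
```

```bash
python3 -m pendant '[[[0,0,0,0.001,0],[0,0,0,0.002,0],[0,0,0,0.003,0],[0,0,0,0.0035,0],[0,0,0,0.0035,0],[0,0,0,0.0035,0],[0,0,0,0.0035,0],[0,0,0,0.0035,0]]]'
```

```text
t: 50.1
eef_pos: [493.2, -410.4, 134.0]
tcp_rot: [3.141, -0.0, 0.154]
ft_force: [0.0, 0.7, -0.2]
opening: 0.183
```

No resistance, so the plug is in the mouth. Lowering the last millimetre, releasing and withdrawing.

```bash
python3 -m pendant '[[[0,0,0,0.001,0],[0,0,0,0.0012,0],[0.45,0,0,0.0012,0],[0.45,0,0,0.0012,0],[0.45,0,0,0.0012,0],[0.45,0,0,0.0012,0],[0.45,0,0,0.0012,0],[0.45,0,0,0.0012,0]]]'; python3 -m pendant '[[[0.45,0,0,-0.02,0],[0.45,0,0,-0.05,0],[0.45,0,0,-0.08,0],[0.45,0,0,-0.11,0],[0.45,0,0,-0.13,0],[0.45,0,0,-0.13,0],[0.45,0,0,-0.13,0],[0.45,0,0,-0.13,0]]]'; python3 look.py w_l3; python3 cyl.py w_l3 493 -410 160 172 25;python3 cyl.py w_l3 493 -410 188 202 8
python3 - <<'E'
from h import *
P=np.load('w_l3.npz')['P']; z=P[...,2]; m=(z>160)&(z<172)&(np.hypot(P[...,0]-493,P[...,1]+410)<27);m[265:]=0
Q=P[m]; A=np.c_[Q[:,:2]-[493,-410],np.ones(len(Q))]; print('lid plane',np.linalg.lstsq(A,Q[:,2],rcond=None)[0].round(3))
c=cam('top'); P=cloud(c); z=P[...,2]; cv2.imwrite('pics/top9.png',cv2.resize(c['image'][170:370,240:540],(780,520)))
m=(z>4)&(z<20)&(abs(P[...,0]-570)<90)&(abs(P[...,1]+98)<40); print('nippers',rect(P[m]))
P0=np.load('top0.npz')['P']; z=P0[...,2]; m=(z>4)&(z<20)&(abs(P0[...,0]-570)<90)&(abs(P0[...,1]+98)<40); print('before',rect(P0[m]))
E
```

```text
t: 50.9
eef_pos: [493.2, -410.4, 132.7]
tcp_rot: [3.142, 0.0, 0.154]
ft_force: [0.2, -0.6, -0.5]
opening: 0.449
t: 51.7
eef_pos: [492.9, -410.0, 261.4]
tcp_rot: [-3.14, 0.001, 0.154]
ft_force: [0.1, -0.3, 0.1]
opening: 0.45
2206 z 165.1 circle [array([ 493.3, -410.5]), np.float64(25.9)]
fixed r [ 489.4 -411. ] rms 7.21
407 z 195.1 circle [array([ 493.3, -410.3]), np.float64(9.0)]
fixed r [ 493.5 -410.4] rms 2.9
lid plane [-3.00000e-03 -1.00000e-03  1.65176e+02]
nippers (array([569.6, -97.2]), array([175.7,  78.1]), 1.0)
before (array([570.7, -98.7]), array([178.,  79.]), 0.4)
```

View pics/w_l3.png

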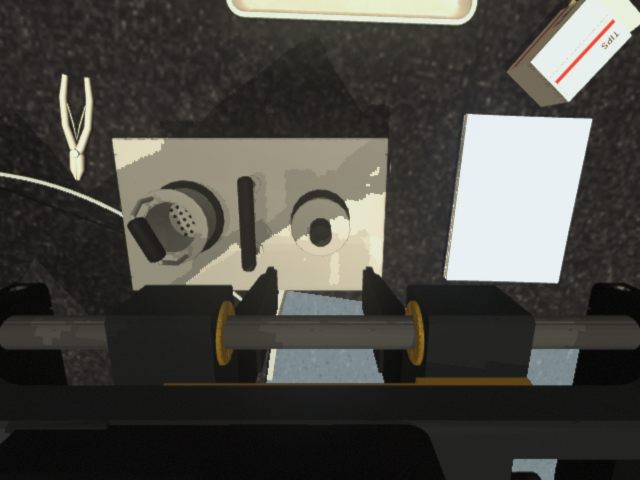

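The picture shows the lid level on the small beaker at (320,225), the basket in the large beaker at (175,225), and the nippers undisturbed at (75,130). The gripper is clear, so I'm handing in.

```bash
python3 -c "
from h import *
print(env.job_done(), env.state()['t'])"
```

```text
the job is handed in; nothing more can be done
the job is handed in; nothing more can be done
```

The bath is back together and handed in at about 52 s of the 144 s allowed. I laid the cover first, then hung the large and the small beaker. After both hung, the basket went into the large beaker and the lid onto the small one.

**Last checks (measured height, with expected in brackets):**

| Part | Measured (mm) | Expected (mm) |
|---|---|---|
| Cover plate top, level along its length | 119.1 | 119 |
| Large beaker rim | 160.9 | 161 |
| Small beaker rim | 160.8 | 161 |
| Basket grip top | 211.5 | 212 |
| Lid knob top | 195.1 | 195 |

- **Lid:** the disc lies level.
- **Forces:** the highest force reading at the end of any move was about 7 N.
- **Nippers:** I never touched them. In the last picture they looked undisturbed. My before-and-after position check was too coarse to prove it, because its outline was wider than the nippers themselves, but it differed by only about 2 mm.

**What disagreed:** the fingers end about 37 mm short of the stated TCP. Because of that, my first two attempts on the cover's handle closed on air above it and moved nothing. I corrected the grasp height, and every later grasp held first time, apart from re-seating the cover grip about 11 mm lower.

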